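# Pack two shoe-care kits

## Task

Make up the two shoe-care kits in the open cardboard cartons. The long narrow carton gets the long brush, bristles down in its long compartment, and the small tin flat in its short compartment; the shorter, broader carton gets the large tin flat in its wider compartment, and the bottle and the jar standing side by side in its narrower one, whichever way round. Everything must end up resting on the carton floor; do not tip the bottle or the jar over on the way, and leave the small brush where it lies, as it is not part of either kit.

Things in the scene. Friction and masses are not known exactly. Their poses are not given: they have to be found in the camera images.
- long_carton: Open cardboard carton fixed to the table, long and narrow: outside 236 (its x) x 108 (y) x 28 mm high, walls and floor 4 mm. Origin: centre of its underside, z up. A 4 mm divider, top at 26 mm, at x = 38 to 42 mm parts it into a long compartment (x -114 to 38 mm) and a short one (x 42 to 114 mm), both 100 mm wide in y.
- short_carton: Open cardboard carton fixed to the table, shorter and broader: outside 162 (its x) x 138 (y) x 28 mm high, walls and floor 4 mm. Origin: centre of its underside, z up. A 4 mm divider, top at 26 mm, at x = 4 to 8 mm parts it into a wider compartment (x -77 to 4 mm) and a narrower one (x 8 to 77 mm), both 130 mm long in y. The narrower takes bottle and jar, say at y = 32 and -32 mm.
- long_brush_center (a point): Long shoe brush lying bristles down, loose: light wooden back 126 (its x) x 44 (its y) mm, the upper 20 mm of its 42 mm height; black bristles below, 10 mm narrower. The point is its centre, 21 mm above its underside; z up. About 0.11 kg.
- small_tin_center (a point): Small round bare-metal tin, loose, lying flat: diameter 46, height 30 mm. The point is its centre, 15 mm up; z up. About 0.06 kg.
- large_tin_center (a point): Large round bare-metal tin, loose, lying flat: diameter 64, height 30 mm. The point is its centre, 15 mm up; z up. About 0.09 kg.
- bottle_center (a point): Slim white bottle with a black cap, loose, upright: body diameter 38 up to 70 mm, then a shoulder, cap diameter 25, total height 104 mm. The point is on its axis 52 mm above its underside; z up. About 0.12 kg.
- jar_center (a point): Stout amber glass jar with a black lid, loose, upright: diameter 52, total height 84 mm (lid from 64 mm up, also 52 mm). The point is on its axis 42 mm above its underside; z up. About 0.18 kg.
- small_brush_center (a point): Small shoe brush lying bristles down, loose, to be left alone: wooden back 70 (its x) x 34 (its y) mm, total height 34 mm. The point is its centre, 17 mm above its underside.
Mind the look-alikes: they are no part of the job. Leave any red or turquoise look-alike of the part that bears long_brush_center alone.

How it is judged:
By the outcome, as a careful person would: the job done as asked, in the order asked, and still so for the second after the job is handed in, with the robot touching nothing.
It also fails if it takes over 118 s, if anything falls off the work surface, if the arm or the gripper's body presses on something with over 40 N, if the wrist force passes 120 N, or if a joint passes its speed limit or range.

## Robot

A 6-joint arm with a two-finger parallel gripper is mounted at the origin on the work surface. World frame = base frame: x ahead of the robot, y to its left, z up, the work surface at z = 0. Lengths are in mm, angles in rad, forces in N, time in s.
With the tool pointing down it reaches from about 300 to 775 mm from the base axis. Payload 14.6 kg.
Tool frame: the origin (TCP) lies at the very end of the fingers, on their centre line; the grasp point (between the pads) lies manip.grasp_offset behind it (manip.grasp_offset is the distance from the TCP to the grasp point, in mm); z points along the fingers, y is the direction in which the jaws open and shut (so a half turn about z gives the same grasp; the last joint's range is limited). The gripper opens to 94 mm and grips with 3 to 60 N. Pads are 16 mm wide; open, the fingers measure 119 mm over their backs; the gripper's body (75 mm by 177 mm) begins 78 mm behind the grasp point.
Start: joints at [1.045, 0.3, 1.521, -0, 1.321, -0.067], TCP at [243.576, 493.113, 205.446] pointing down, gripper open.
Joint ranges: [-3.03, 3.03], [-0.79, 2.21], [0.23, 2.52], [-1.04, 4.18], [0, 3.07], [-2.55, 2.55]. Speed limits (rad/s): [2.22, 2.22, 2.57, 3.14, 3.14, 3.14].

## Interface

Orientations are given as [roll, pitch, yaw] about the fixed x, y, z axes, in that order (R = Rz(yaw) Ry(pitch) Rx(roll)).
In Python, from cell import manip gives the robot as it stands.
- The arm moves only by the tool send_rows, never from a script. Its argument "commands" is a list of rows, each a list of 2 entries, a list of its own where there are three numbers: the shift along the tool's x, y, z in m, then the turn about the tool's z in rad. A call has exactly 8 rows; each row is the pose to reach, as a shift and turn from the pose commanded when the call began, along the tool's axes at that moment; what a row does not reach only later rows make up. A row lasts 1/12 s, in which the tool goes at most 41.7 mm and 7.16 degrees, less where a joint would pass 70% of its speed; a pose out of reach is approached as far as the arm can. A call with a gripper value outside its range is refused whole. "hand" is the closure, from -1 (fully open) to 1 (shut), so that 0 is half open, set as the call begins (left out, the last holds). The fingers move at their own pace and stop on an object; "force" is the grip in N (left out, the last holds). Time passes only in rows, so rows that repeat a pose let the fingers close, or fill a call up. It gives the time, the measured TCP pose, the force and the opening at its end, in the units of the state.
- manip.read_state(): the state, without advancing time (a new reading comes with each control period).
- manip.camera(name): name is "scene" or "side" or "wrist"; returns the picture (420x560x3 uint8, red, green, blue); there is no depth.
- manip.camera_model(name): a dict with "K" (3x3 intrinsics, pixels), "eye" and "attitude" of the camera in the world; the wrist camera has in their place "mount" (4x4, takes a point from camera to tool coordinates, whose origin is the TCP and whose axes are the flange's). Camera axes: x right, y down, z forward; pixel columns grow to the right and rows downward; lengths in mm; the calibration is good to about 2 mm. The wrist camera is an equidistant fisheye: a pixel r from the principal point sees the ray r / f radians off the axis. A picture is of the moment at which its call begins: read the wrist's pose just before it. camera_model takes no time and is no camera call.
- manip.sign_off(): hands the job in, once; it reports no verdict.
The state is a dict: "clock": time; "joints": joint angles; "qd": joint speeds; "effort": joint torques, N m; "eef_pos": TCP position; "eef_rot": TCP orientation; "wrist_force": force on the tool from outside, world axes, zero at the start; "moment": the same for the moment, N m; "finger_gap": finger opening in mm.
Only numpy, scipy, OpenCV 4.12 (cv2) and the standard library are available. Lean on these libraries where they do the work, as an engineer would, in place of code of your own. Each camera call takes 0.05 s, during which the arm holds its last target.

## Working session

There is one attempt and no reset: what is moved stays moved. The work goes in short steps, Python scripts to look and compute and a tool call to move; the robot and the scene stay as the last step left them, time stands still between calls to the robot, and variables do not carry over. Pictures are saved under pics/ and viewed, and the job is handed in when it is done.

Besides the shell and the picture viewer there is one more tool, called after "Request:" as name([rows], argument=value, ...), one row to a line, values as JSON. send_rows: Moves the arm, as the interface text tells. Its arguments: {"type":"object","properties":{"commands":{"type":"array","items":{"type":"array"}},"hand":{"type":"number"},"force":{"type":"number"}},"required":["commands"]}

```bash
ls; mkdir -p pics; python3 - <<'E'
from cell import manip
import cv2,numpy as np
print(manip.read_state()); print(manip.grasp_offset)
for n in ["scene","side","wrist"]:
    m=manip.camera_model(n); print(n,m)
    im=manip.camera(n); cv2.imwrite(f"pics/{n}0.png",im[:,:,::-1])
E
```

```text
pics
{'clock': 0.0, 'joints': array([ 1.04537917e+00,  3.00466724e-01,  1.52159778e+00, -1.24698716e-05,
        1.32069133e+00, -6.65598048e-02]), 'qd': array([ 0.00077652,  0.0007811 , -0.00217228, -0.0001086 , -0.00020639,
       -0.00064551]), 'effort': array([-1.31389224e-04, -5.31805015e+01, -3.52739990e+01,  7.08533311e-02,
        2.43817322e-02, -7.88016428e-05]), 'eef_pos': array([243.45919326, 492.88222781, 204.88166395]), 'eef_rot': array([-3.14043124e+00, -6.53125382e-05,  2.68273836e+00]), 'wrist_force': array([ 0.66416487, -0.55153681, -0.85199391]), 'moment': array([ 0.01844301, -0.03799061, -0.03748735]), 'finger_gap': 93.86744631988853}
18.8
scene {'K': array([[509.0699128 ,   0.        , 276.56732035],
       [  0.        , 509.0699128 , 205.08342562],
       [  0.        ,   0.        ,   1.        ]]), 'eye': array([1696.23834458, -655.22694214, 1164.38626971]), 'attitude': array([-2.30280866, -0.0159382 ,  1.08990203])}
side {'K': array([[499.14357073,   0.        , 280.36711354],
       [  0.        , 499.14357073, 202.88963252],
       [  0.        ,   0.        ,   1.        ]]), 'eye': array([ 535.13810403, 1160.85994715,  971.98633946]), 'attitude': array([-2.19884805,  0.00550212, -3.07669555])}
wrist {'K': array([[325.1922621 ,   0.        , 273.8529119 ],
       [  0.        , 325.1922621 , 209.05400116],
       [  0.        ,   0.        ,   1.        ]]), 'mount': array([[-8.56805302e-04, -9.66839754e-01, -2.55382371e-01,
         7.45345612e+01],
       [ 9.99999579e-01, -7.44217919e-04, -5.37489999e-04,
        -6.52547009e-01],
       [ 3.29606562e-04, -2.55382724e-01,  9.66839985e-01,
        -1.79062802e+02],
       [ 0.00000000e+00,  0.00000000e+00,  0.00000000e+00,
         1.00000000e+00]])}
```

View pics/scene0.png

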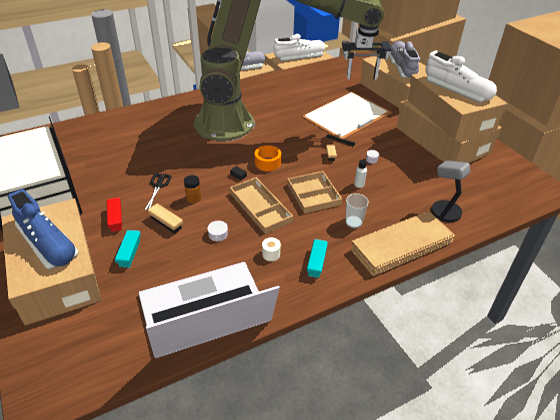

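View pics/side0.png

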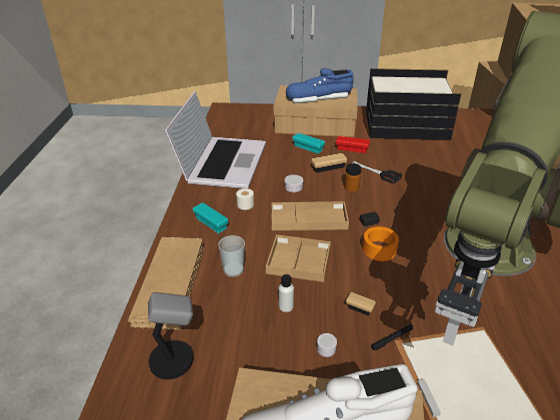

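View pics/wrist0.png

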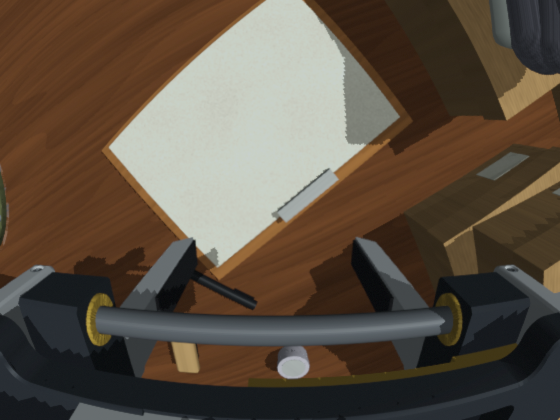

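```bash
cat > h.py <<'E'
import numpy as np,cv2
from scipy.spatial.transform import Rotation as Ro
from cell import manip
def cam(n):
    m=manip.camera_model(n); return m['K'],np.array(m['eye']),Ro.from_euler('xyz',m['attitude']).as_matrix()
def p2w(n,u,v,z):
    K,e,R=cam(n); d=R@np.linalg.inv(K)@[u,v,1]; return e+d*(z-e[2])/d[2]
def w2p(n,P):
    K,e,R=cam(n); c=(np.atleast_2d(P)-e)@R; q=c@K.T; return q[:,:2]/q[:,2:]
def wrist_pose(s):
    T=np.eye(4);T[:3,:3]=Ro.from_euler('xyz',s['eef_rot']).as_matrix();T[:3,3]=s['eef_pos']
    m=manip.camera_model('wrist'); return T@m['mount'],m['K']
def wp2w(s,u,v,z):
    C,K=wrist_pose(s); x=(u-K[0,2])/K[0,0];y=(v-K[1,2])/K[1,1];r=np.hypot(x,y)+1e-12
    d=C[:3,:3]@[np.sin(r)*x/r,np.sin(r)*y/r,np.cos(r)]; e=C[:3,3]; return e+d*(z-e[2])/d[2]
def w2wp(s,P):
    C,K=wrist_pose(s); c=(np.atleast_2d(P)-C[:3,3])@C[:3,:3]; r=np.linalg.norm(c[:,:2],axis=1)+1e-12; t=np.arctan2(r,c[:,2])
    return np.c_[K[0,2]+K[0,0]*t*c[:,0]/r,K[1,2]+K[1,1]*t*c[:,1]/r]
def crop(src,dst,x0,y0,x1,y1,f):
    im=cv2.imread(src)[y0:y1,x0:x1]; cv2.imwrite(dst,cv2.resize(im,None,fx=f,fy=f,interpolation=cv2.INTER_CUBIC))
E
python3 - <<'E'
from h import *
print(p2w('scene',215,130,0), w2p('scene',[0,0,0]),w2p('side',[0,0,0]))
crop('pics/scene0.png','pics/sc1.png',95,135,255,255,5)
crop('pics/scene0.png','pics/sc2.png',225,135,385,255,5)
crop('pics/side0.png','pics/sd1.png',260,130,410,240,5)
crop('pics/side0.png','pics/sd2.png',250,225,400,360,5)
E
```

```text
[ 37.09596413 -52.05074652   0.        ] [[223.19926027 122.45163299]] [[487.88110661 244.593626  ]]
```

View pics/sc1.png

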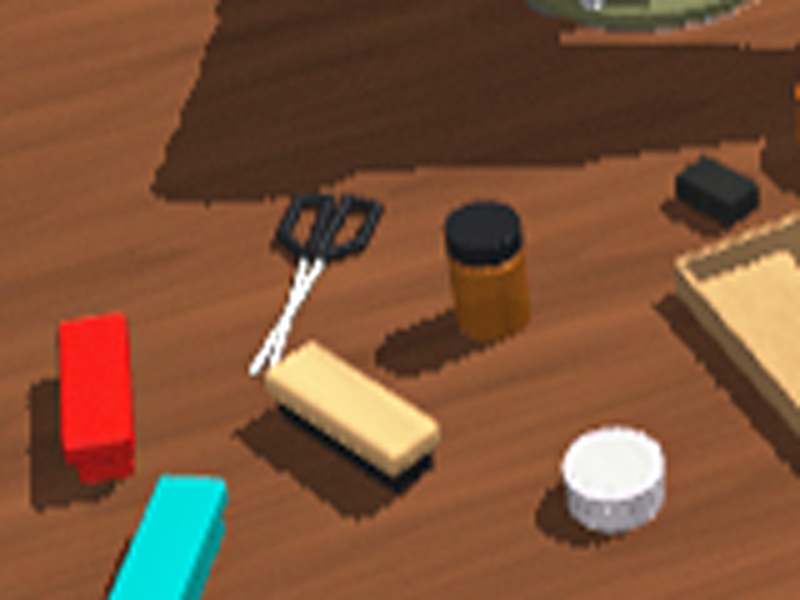

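View pics/sc2.png

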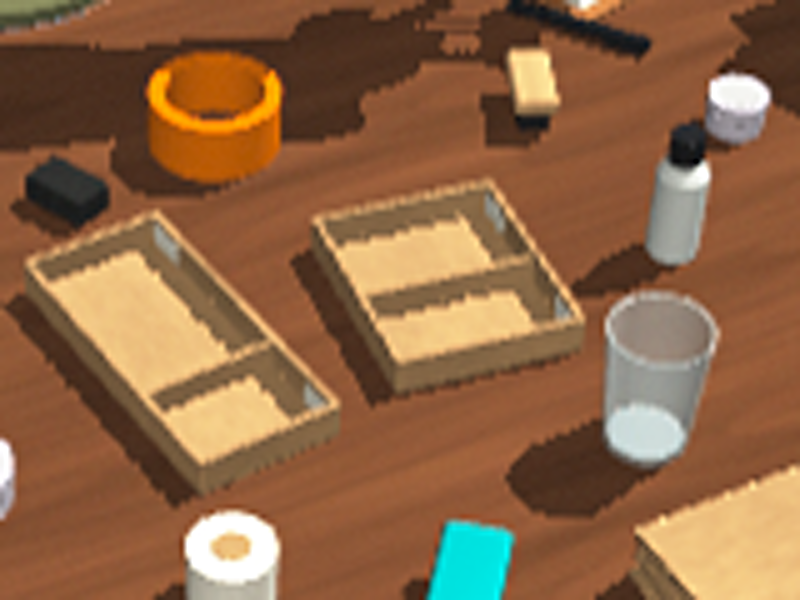

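View pics/sd1.png

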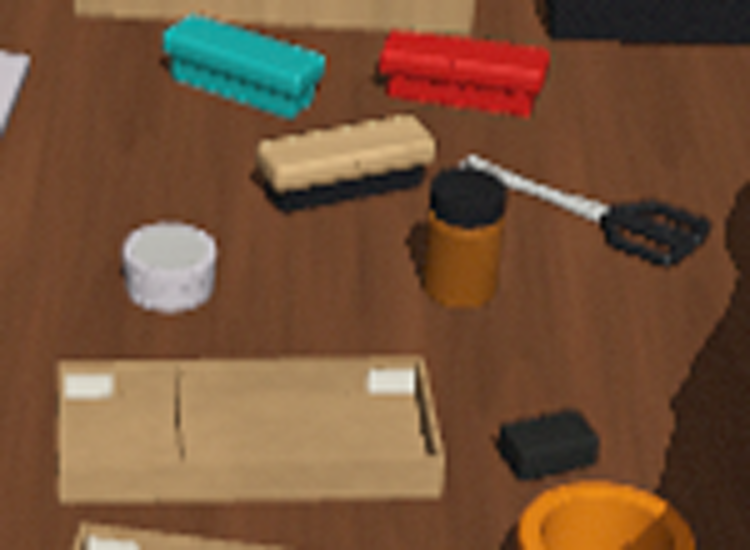

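View pics/sd2.png

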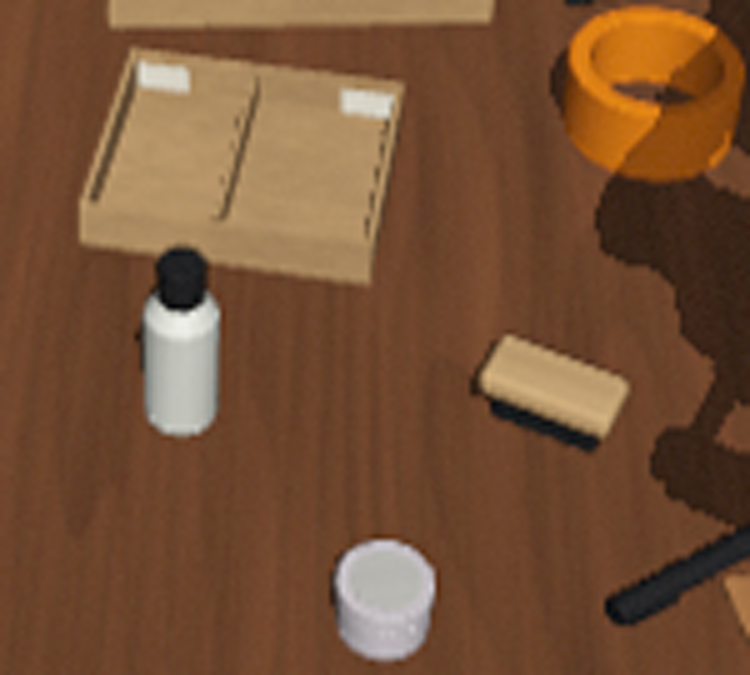

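```bash
python3 - <<'E'
from h import *
o={'sc1':('scene',95,135),'sc2':('scene',225,135),'sd1':('side',260,130),'sd2':('side',250,225)}
def P(k,u,v,z):
    n,a,b=o[k]; return p2w(n,(u+.5)/5-.5+a,(v+.5)/5-.5+b,z).round(1)[:2]
for nm,z,L in [('LC',28,[('sc2',30,265),('sc2',155,212),('sc2',338,405),('sc2',203,472),('sd1',60,362),('sd1',423,358),('sd1',443,460),('sd1',60,478)]),
 ('SC',28,[('sc2',313,220),('sc2',490,182),('sc2',582,320),('sc2',398,365),('sd2',132,50),('sd2',404,83),('sd2',372,248),('sd2',82,208)]),
 ('LT',30,[('sc1',613,462),('sd1',170,253)]),('ST',30,[('sc2',738,92),('sd2',386,575)]),
 ('bot',104,[('sc2',689,132),('sd2',182,258)]),('jar',84,[('sc1',485,220),('sd1',467,188)]),
 ('LB',42,[('sc1',312,342),('sc1',438,425),('sc1',390,468),('sc1',265,378),('sd1',260,145),('sd1',425,118),('sd1',435,160),('sd1',270,190)]),
 ('SB',34,[('sc2',532,80),('sd2',555,375)])]:
    print(nm); [print('  ',l,P(l[0],l[1],l[2],z)) for l in L]
E
```

```text
LC
   ('sc2', 30, 265) [ 431.7 -154.7]
   ('sc2', 155, 212) [417.5 -51.7]
   ('sc2', 338, 405) [651.6 -32.2]
   ('sc2', 203, 472) [ 667.8 -138.9]
   ('sd1', 60, 362) [ 653.2 -139.4]
   ('sd1', 423, 358) [ 419.4 -157.2]
   ('sd1', 443, 460) [411.3 -50.8]
   ('sd1', 60, 478) [643.7 -19.7]
SC
   ('sc2', 313, 220) [475.5  44.7]
   ('sc2', 490, 182) [494.1 180.3]
   ('sc2', 582, 320) [651.9 157.1]
   ('sc2', 398, 365) [635.4  22.4]
   ('sd2', 132, 50) [627.2  24.1]
   ('sd2', 404, 83) [467.   44.8]
   ('sd2', 372, 248) [486.4 182.7]
   ('sd2', 82, 208) [644.8 160.8]
LT
   ('sc1', 613, 462) [ 593.2 -271.9]
   ('sd1', 170, 253) [ 587.8 -268. ]
ST
   ('sc2', 738, 92) [485.5 404.9]
   ('sd2', 386, 575) [481.2 401.6]
bot
   ('sc2', 689, 132) [588.  277.6]
   ('sd2', 182, 258) [583.7 274. ]
jar
   ('sc1', 485, 220) [ 392.7 -277.4]
   ('sd1', 467, 188) [ 389.3 -276.4]
LB
   ('sc1', 312, 342) [ 411.7 -409.4]
   ('sc1', 438, 425) [ 524.  -362.4]
   ('sc1', 390, 468) [ 547.5 -402.3]
   ('sc1', 265, 378) [ 432.  -447.3]
   ('sd1', 260, 145) [ 528.4 -394.9]
   ('sd1', 425, 118) [ 408.1 -440.1]
   ('sd1', 435, 160) [ 403.3 -381. ]
   ('sd1', 270, 190) [ 520.5 -334. ]
SB
   ('sc2', 532, 80) [407.7 269.7]
   ('sd2', 555, 375) [395.1 274.7]
```

```bash
cat >> h.py <<'E'
def plan(x,y,z,yaw):
    s=manip.read_state(); R=Ro.from_euler('xyz',s['eef_rot']).as_matrix(); yw=s['eef_rot'][2]
    # ideal tool-down axes
    R=np.array([[np.cos(yw),np.sin(yw),0],[np.sin(yw),-np.cos(yw),0],[0,0,-1]])
    d=R.T@(np.array([x,y,z])-s['eef_pos']); t=-(yaw-yw)
    print('t',s['clock'],'pos',s['eef_pos'].round(1),'rpy',s['eef_rot'].round(4),'F',s['wrist_force'].round(1),'gap',round(s['finger_gap'],1))
    print('SHIFT m',(d/1000).round(4).tolist(),'TURN',round(t,4),'| calls',np.linalg.norm(d)/333,abs(t)/1.0,'j1,j6',np.arctan2(y,x).round(2),(np.arctan2(y,x)+np.pi/2-yaw).round(2))
def snap(name):
    s=manip.read_state(); im=manip.camera('wrist'); cv2.imwrite(f'pics/{name}.png',im[:,:,::-1])
    import pickle; pickle.dump(s,open(f'pics/{name}.pkl','wb')); return s
E
python3 - <<'E'
from h import *
plan(480,60,250,0.6)
plan(420,150,250,1.5)
E
```

```text
t 0.15 pos [243.5 492.9 205. ] rpy [-3.1407 -0.      2.6828] F [-0.2  0.5 -0.3] gap 93.7
SHIFT m [-0.4038, -0.2834, -0.045] TURN 2.0828 | calls 1.4876026186306166 2.0827959296921974 j1,j6 0.12 1.1
t 0.15 pos [243.5 492.9 205. ] rpy [-3.1407 -0.      2.6828] F [-0.2  0.5 -0.3] gap 93.7
SHIFT m [-0.3101, -0.2293, -0.045] TURN 1.1828 | calls 1.1660901873784002 1.1827959296921975 j1,j6 0.34 0.41
```

Request:
send_rows([
  [[-0.2, -0.14, -0.022], 0.9],
  [[-0.2, -0.14, -0.022], 0.9],
  [[-0.2, -0.14, -0.022], 0.9],
  [[-0.2, -0.14, -0.022], 0.9],
  [[-0.2, -0.14, -0.022], 0.9],
  [[-0.2, -0.14, -0.022], 0.9],
  [[-0.2, -0.14, -0.022], 0.9],
  [[-0.2, -0.14, -0.022], 0.9],
], hand=-1)

```text
clock: 0.82
eef_pos: [361.7, 277.7, 227.6]
eef_rot: [3.141, -0.0, 1.773]
wrist_force: [-0.7, 0.2, 1.0]
finger_gap: 93.6
```

```bash
python3 - <<'E'
from h import *
plan(470,0,250,0.4)
E
```

```text
t 0.8167 pos [361.7 277.7 227.6] rpy [ 3.1412e+00 -2.0000e-04  1.7733e+00] F [-0.7  0.2  1. ] gap 93.6
SHIFT m [-0.2938, 0.0502, -0.0224] TURN 1.3733 | calls 0.8976500990254208 1.3733398401738186 j1,j6 0.0 1.17
```

Request:
send_rows([
  [[-0.294, 0.05, -0.022], 0.95],
  [[-0.294, 0.05, -0.022], 0.95],
  [[-0.294, 0.05, -0.022], 0.95],
  [[-0.294, 0.05, -0.022], 0.95],
  [[-0.294, 0.05, -0.022], 0.95],
  [[-0.294, 0.05, -0.022], 0.95],
  [[-0.294, 0.05, -0.022], 0.95],
  [[-0.294, 0.05, -0.022], 0.95],
])

```text
clock: 1.48
eef_pos: [473.0, -1.4, 249.4]
eef_rot: [3.141, 0.0, 0.827]
wrist_force: [-0.4, 0.6, 0.5]
finger_gap: 94.0
```

```bash
python3 - <<'E'
from h import *
snap('w1')
plan(480,-388,200,0.39)
E
```

```text
t 1.5333 pos [ 4.727e+02 -3.000e-01  2.491e+02] rpy [-3.1414e+00  5.0000e-04  8.2340e-01] F [-0.6 -0.5 -0.1] gap 93.8
SHIFT m [-0.2793, 0.2689, 0.0491] TURN 0.4334 | calls 1.1736642714904242 0.43338056529965197 j1,j6 -0.68 0.5
```

View pics/w1.png

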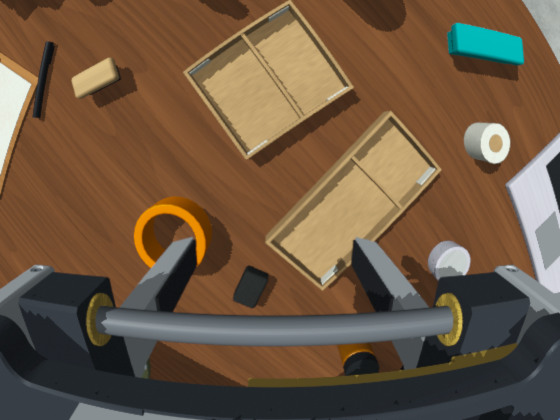

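```bash
python3 - <<'E'
from h import *
crop('pics/w1.png','pics/w1a.png',175,0,365,165,4)
crop('pics/w1.png','pics/w1b.png',260,105,450,295,3)
E
```

```text
(no output)
```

View pics/w1a.png

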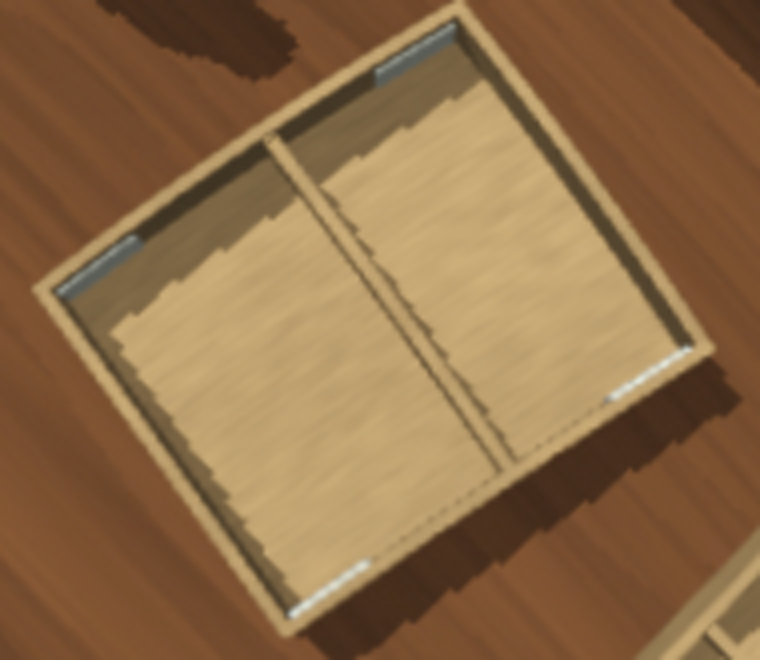

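View pics/w1b.png

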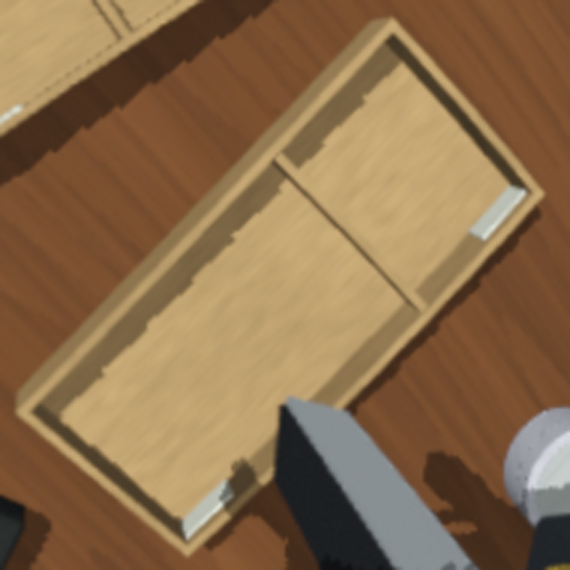

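Request:
send_rows([
  [[-0.28, 0.269, 0.049], 0.43],
  [[-0.28, 0.269, 0.049], 0.43],
  [[-0.28, 0.269, 0.049], 0.43],
  [[-0.28, 0.269, 0.049], 0.43],
  [[-0.28, 0.269, 0.049], 0.43],
  [[-0.28, 0.269, 0.049], 0.43],
  [[-0.28, 0.269, 0.049], 0.43],
  [[-0.28, 0.269, 0.049], 0.43],
])

```text
clock: 2.2
eef_pos: [481.3, -328.7, 207.1]
eef_rot: [-3.141, -0.0, 0.41]
wrist_force: [0.9, 0.9, 0.3]
finger_gap: 93.7
```

```bash
cat > fit.py <<'E'
from h import *
import pickle
from scipy.optimize import least_squares
def rect(c,w,h,z,x0=None,x1=None):
    a=np.array([[-w/2,-h/2],[-w/2,h/2],[w/2,h/2],[w/2,-h/2]]) 
    R=np.array([[np.cos(c[2]),-np.sin(c[2])],[np.sin(c[2]),np.cos(c[2])]])
    return np.c_[a@R.T+c[:2],np.full(4,z)]
def loc(c,p): 
    R=np.array([[np.cos(c[2]),-np.sin(c[2])],[np.sin(c[2]),np.cos(c[2])]]); return R@np.array(p)+np.array(c[:2])
E
python3 - <<'E'
from fit import *
s=pickle.load(open('pics/w1.pkl','rb'))
f=lambda u,v,k,a,b:[(u+.5)/k-.5+a,(v+.5)/k-.5+b]
S=np.array([f(*p,4,175,0) for p in [(287,635),(35,290),(462,5),(715,350)]])
# corners order: (-x,-y),(-x,+y),(+x,+y),(+x,-y)
print([wp2w(s,*p,28).round(1) for p in S])
r=least_squares(lambda c:(w2wp(s,rect(c,162,138,28))-S).ravel(),[560,100,-.13]); print('SC',r.x,r.fun.round(2))
L=np.array([f(*p,3,260,105) for p in [(188,553),(22,410),(392,32),(543,193)]])
print([wp2w(s,*p,28).round(1) for p in L])
r2=least_squares(lambda c:(w2wp(s,rect(c,236,108,28))-L).ravel(),[540,-94,.08]); print('LC',r2.x,r2.fun.round(2))
im=cv2.imread('pics/w1.png'); im=cv2.resize(im,None,fx=3,fy=3)
for c,w,h in [(r.x,162,138),(r2.x,236,108)]:
  for z,dw in [(28,0),(28,8),(0,0)]:
    q=w2wp(s,rect(c,w-dw,h-dw,z)); cv2.polylines(im,[np.int32(q*3+1)],True,(0,255,0) if z else (255,0,0),1)
cv2.imwrite('pics/ov1.png',im[0:870,500:1350][::1])
cv2.imwrite('pics/ov1.png',cv2.resize(im[0:900,500:1400],(600,600)))
snap('w2'); plan(480,-388,120,.39)
E
```

```text
[array([470. ,  45.1,  28. ]), array([487.7, 180. ,  28. ]), array([646.8, 157. ,  28. ]), array([628.9,  22.4,  28. ])]
SC [ 5.58433802e+02  1.01198553e+02 -1.37937237e-01] [-0.17  1.33 -0.36 -0.36  0.02 -1.4   0.52  0.23]
[array([ 422.4, -157.1,   28. ]), array([414.8, -51.7,  28. ]), array([643. , -35.3,  28. ]), array([ 655.8, -137.9,   28. ])]
LC [ 5.33973621e+02 -9.59980440e+01  8.04121624e-02] [ 0.04  1.73 -1.56  1.29  1.05 -3.69  0.98  1.32]
t 2.25 pos [ 480.3 -334.3  205.3] rpy [-3.1405e+00  1.8000e-03  4.0620e-01] F [-0.4 -4.8 -1.9] gap 94.2
SHIFT m [-0.0215, 0.0492, 0.0853] TURN 0.0162 | calls 0.302594853316469 0.01619237433078713 j1,j6 -0.68 0.5
```

View pics/ov1.png

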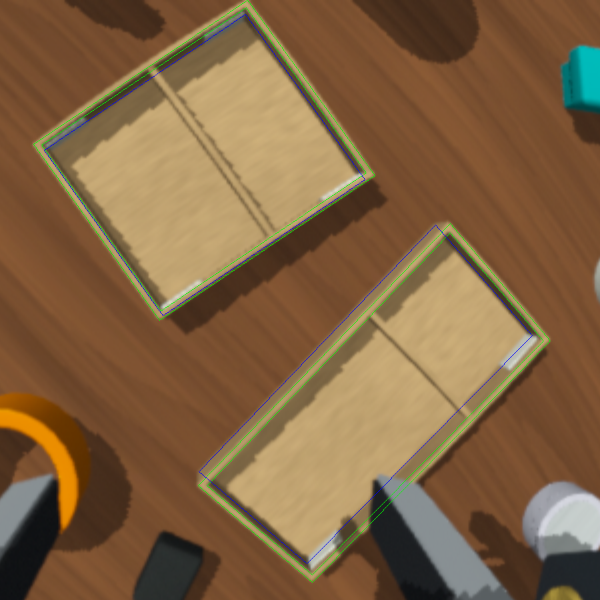

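View pics/w2.png

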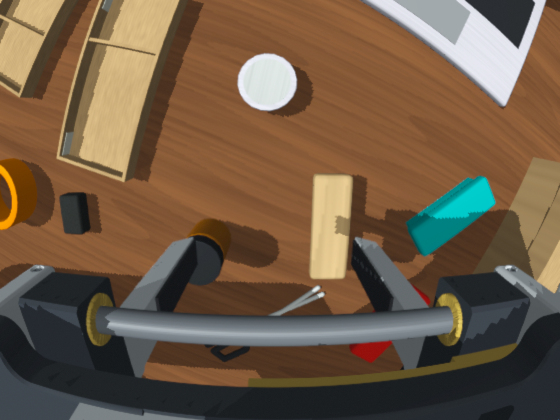

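```bash
python3 - <<'E'
from h import *
crop('pics/w2.png','pics/w2a.png',230,40,370,290,3)
E
```

```text
(no output)
```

View pics/w2a.png

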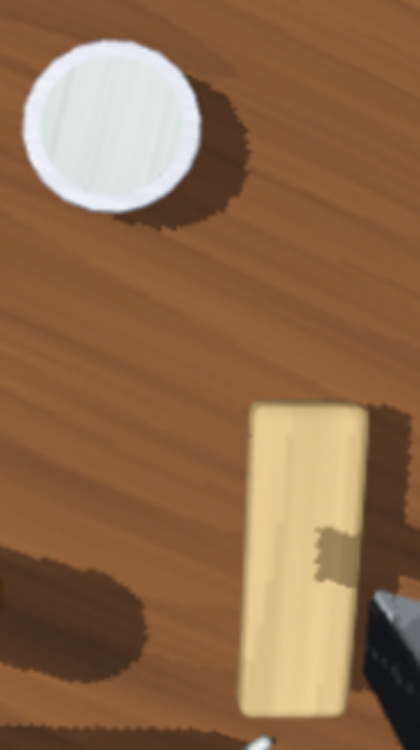

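```bash
python3 - <<'E'
from fit import *
s=pickle.load(open('pics/w2.pkl','rb'))
g=lambda u,v:[(u+.5)/3-.5+230,(v+.5)/3-.5+40]
B=np.array([g(*p) for p in [(239,716),(250,402),(369,402),(346,716)]])
W=np.array([wp2w(s,*p,40)[:2] for p in B]); print(W.round(1))
print(W.mean(0),np.linalg.norm(W[1]-W[0]),np.linalg.norm(W[2]-W[1]),np.linalg.norm(W[3]-W[0]))
for a,b in [(0,1),(3,2)]: d=W[b]-W[a]; print(np.arctan2(d[1],d[0]))
for a,b in [(1,2),(0,3)]: d=W[b]-W[a]; print(np.arctan2(d[1],d[0])+np.pi/2)
print('LT',wp2w(s,*g(112,126),30).round(1), np.linalg.norm(wp2w(s,*g(23,126),30)-wp2w(s,*g(201,126),30)))
c=W.mean(0)
plan(c[0],c[1],100,.375)
plan(c[0],c[1],14,.375)
E
```

```text
[[ 403.2 -408.6]
 [ 517.7 -359. ]
 [ 535.7 -399.2]
 [ 419.4 -449.1]]
[ 468.99582348 -403.97136989] 124.79790240700048 44.07818981478471 43.60188703889506
0.40878763449182726
0.4049387239816983
0.4221437641100394
0.3829340621877444
LT [ 589.5 -273.8   30. ] 64.11345376500964
t 2.25 pos [ 480.3 -334.3  205.3] rpy [-3.1405e+00  1.8000e-03  4.0620e-01] F [-0.4 -4.8 -1.9] gap 94.2
SHIFT m [-0.0379, 0.0595, 0.1053] TURN 0.0312 | calls 0.3805891727979317 0.031192374330787143 j1,j6 -0.71 0.48
t 2.25 pos [ 480.3 -334.3  205.3] rpy [-3.1405e+00  1.8000e-03  4.0620e-01] F [-0.4 -4.8 -1.9] gap 94.2
SHIFT m [-0.0379, 0.0595, 0.1913] TURN 0.0312 | calls 0.612216719908982 0.031192374330787143 j1,j6 -0.71 0.48
```

Request:
send_rows([
  [[-0.02, 0.03, 0.04], 0],
  [[-0.038, 0.06, 0.065], 0],
  [[-0.038, 0.06, 0.065], 0],
  [[-0.038, 0.06, 0.065], 0],
  [[-0.038, 0.06, 0.065], 0],
  [[-0.038, 0.06, 0.065], 0],
  [[-0.038, 0.06, 0.065], 0],
  [[-0.038, 0.06, 0.065], 0],
])

```text
clock: 2.92
eef_pos: [470.1, -397.7, 144.1]
eef_rot: [3.14, -0.001, 0.405]
wrist_force: [-0.1, 0.2, 0.4]
finger_gap: 94.0
```

```bash
python3 - <<'E'
from fit import *
s=snap('w3')
print(s['eef_pos'],s['eef_rot'],s['clock'])
im=cv2.imread('pics/w3.png'); im=cv2.resize(im,None,fx=3,fy=3)
q=w2wp(s,rect([469,-404,.405],126,44,41)); cv2.polylines(im,[np.int32(q*3+1)],True,(0,255,0),1)
cv2.imwrite('pics/ov3.png',im[400:1000,500:1200])
E
```

```text
[ 470.12806856 -397.68645546  144.14465495] [ 3.13980435e+00 -8.95695414e-04  4.04719228e-01] 2.9167
```

View pics/ov3.png

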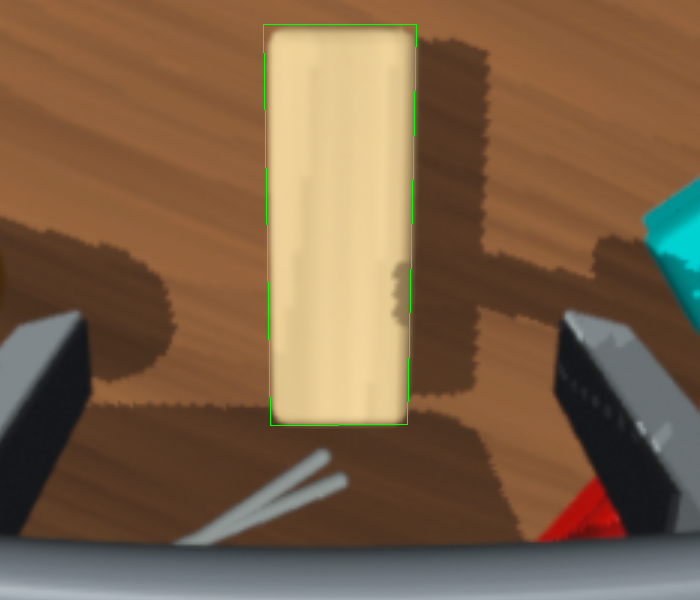

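```bash
python3 - <<'E'
from h import *
plan(469,-404,14,.405)
E
```

```text
t 2.9667 pos [ 469.9 -397.9  143.9] rpy [ 3.1401e+00 -7.0000e-04  4.0430e-01] F [0.5 0.4 0.5] gap 93.9
SHIFT m [-0.0032, 0.0053, 0.1299] TURN -0.0007 | calls 0.3904820450794877 0.0006901398040171092 j1,j6 -0.71 0.45
```

Request:
send_rows([
  [[-0.003, 0.005, 0.03], 0],
  [[-0.003, 0.005, 0.06], 0],
  [[-0.003, 0.005, 0.09], 0],
  [[-0.003, 0.005, 0.11], 0],
  [[-0.003, 0.005, 0.123], 0],
  [[-0.003, 0.005, 0.129], 0],
  [[-0.003, 0.005, 0.13], 0],
  [[-0.003, 0.005, 0.13], 0],
])

```text
clock: 3.63
eef_pos: [468.9, -404.6, 13.8]
eef_rot: [3.14, -0.001, 0.403]
wrist_force: [0.1, -0.6, 0.1]
finger_gap: 94.4
```

Request:
send_rows([
  [[0, 0, 0], 0],
  [[0, 0, 0], 0],
  [[0, 0, 0], 0],
  [[0, 0, 0], 0],
  [[0, 0, 0], 0],
  [[0, 0, 0], 0],
  [[0, 0, 0], 0],
  [[0, 0, 0], 0],
], hand=1, force=15)

```text
clock: 4.3
eef_pos: [468.5, -404.4, 12.8]
eef_rot: [3.142, -0.0, 0.403]
wrist_force: [0.1, -0.7, 0.0]
finger_gap: 44.0
```

Request:
send_rows([
  [[0, 0, -0.005], 0],
  [[0, 0, -0.015], 0],
  [[0, 0, -0.03], 0],
  [[0, 0, -0.05], 0],
  [[0, 0, -0.07], 0],
  [[0, 0, -0.08], 0],
  [[0, 0, -0.08], 0],
  [[0, 0, -0.08], 0],
])

```text
clock: 4.97
eef_pos: [468.4, -404.4, 92.8]
eef_rot: [3.141, -0.0, 0.403]
wrist_force: [-1.1, -0.4, -1.3]
finger_gap: 43.7
```

```bash
python3 - <<'E'
from fit import *
LC=[534,-96,.0804]
p=loc(LC,[-38,0]); print(p); plan(p[0],p[1],80,.08)
E
```

```text
[496.12275289 -99.05190951]
t 4.9667 pos [ 468.4 -404.4   92.8] rpy [ 3.1411e+00 -2.0000e-04  4.0280e-01] F [-1.1 -0.4 -1.3] gap 43.7
SHIFT m [0.1451, -0.27, 0.0128] TURN 0.3228 | calls 0.9213838307765084 0.3227547507612119 j1,j6 -0.2 1.29
```

Request:
send_rows([
  [[0.004, -0.007, -0.03], 0.02],
  [[0.02, -0.035, -0.045], 0.07],
  [[0.04, -0.072, -0.045], 0.12],
  [[0.06, -0.11, -0.045], 0.17],
  [[0.08, -0.148, -0.045], 0.22],
  [[0.099, -0.185, -0.045], 0.27],
  [[0.117, -0.22, -0.045], 0.32],
  [[0.135, -0.25, -0.045], 0.32],
])

```text
clock: 5.63
eef_pos: [493.7, -118.8, 136.5]
eef_rot: [-3.141, 0.002, 0.08]
wrist_force: [0.9, -0.5, -0.9]
finger_gap: 44.0
```

Request:
send_rows([
  [[0.015, -0.015, 0], 0],
  [[0.015, -0.015, 0], 0],
  [[0.015, -0.015, 0], 0],
  [[0.015, -0.015, 0], 0],
  [[0.015, -0.015, 0], 0],
  [[0.015, -0.015, 0], 0],
  [[0.015, -0.015, 0], 0],
  [[0.015, -0.015, 0], 0],
])

```text
clock: 6.3
eef_pos: [508.2, -105.7, 137.7]
eef_rot: [-3.142, 0.0, 0.082]
wrist_force: [0.4, -0.2, -1.2]
finger_gap: 43.8
```

```bash
python3 - <<'E'
from fit import *
plan(496.1,-99,19,.08)
s=snap('w4')
E
```

```text
t 6.3 pos [ 508.2 -105.7  137.7] rpy [-3.1416  0.      0.0819] F [ 0.4 -0.2 -1.2] gap 43.8
SHIFT m [-0.0115, -0.0077, 0.1187] TURN 0.0019 | calls 0.35880530605155325 0.0019092182291387677 j1,j6 -0.2 1.29
```

View pics/w4.png

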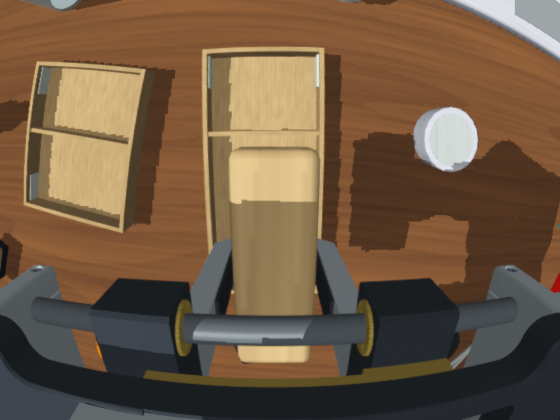

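Request:
send_rows([
  [[-0.006, -0.004, 0.02], 0],
  [[-0.0115, -0.0075, 0.045], 0],
  [[-0.0115, -0.0075, 0.07], 0],
  [[-0.0115, -0.0075, 0.09], 0],
  [[-0.0115, -0.0075, 0.105], 0],
  [[-0.0115, -0.0075, 0.115], 0],
  [[-0.0115, -0.0075, 0.1195], 0],
  [[-0.0115, -0.0075, 0.1195], 0],
])

```text
clock: 7.02
eef_pos: [496.1, -98.7, 17.8]
eef_rot: [-3.141, 0.001, 0.083]
wrist_force: [-0.1, 0.6, -0.0]
finger_gap: 43.8
```

```bash
python3 - <<'E'
from fit import *
plan(496.1,-99,17,.08)
E
```

```text
t 7.0167 pos [496.1 -98.7  17.8] rpy [-3.1413e+00  8.0000e-04  8.2600e-02] F [-0.1  0.6 -0. ] gap 43.8
SHIFT m [-0.0, 0.0003, 0.0008] TURN 0.0026 | calls 0.0024138027237083346 0.002648135592869874 j1,j6 -0.2 1.29
```

Request:
send_rows([
  [[0, 0, 0], 0],
  [[0, 0, 0], 0],
  [[0, 0, 0], 0],
  [[0, 0, 0], 0],
  [[0, 0, -0.01], 0],
  [[0, 0, -0.03], 0],
  [[0, 0, -0.06], 0],
  [[0, 0, -0.09], 0],
], hand=-0.25)

```text
clock: 7.68
eef_pos: [495.9, -98.6, 109.9]
eef_rot: [-3.141, 0.001, 0.083]
wrist_force: [-0.4, -0.2, 0.1]
finger_gap: 58.9
```

```bash
python3 - <<'E'
from fit import *
plan(483,403,200,0.9)
E
```

```text
t 7.6833 pos [495.9 -98.6 109.9] rpy [-3.1413e+00  8.0000e-04  8.2800e-02] F [-0.4 -0.2  0.1] gap 58.9
SHIFT m [0.0287, -0.5009, -0.0901] TURN -0.8172 | calls 1.5308944455963593 0.8172342493287009 j1,j6 0.7 1.37
```

```bash
python3 - <<'E'
from fit import *
crop('pics/scene0.png','pics/sc3.png',320,30,520,180,4)
for z in (0,100,150): print(p2w('side',240,370,z),p2w('side',330,378,z),p2w('scene',400,132,z),p2w('scene',466,168,z))
E
```

```text
[676.89295527 474.79850146   0.        ] [473.45963446 483.22887792   0.        ] [384.42304828 621.26479197   0.        ] [689.18758976 694.81321645   0.        ]
[662.30891787 545.38194671 100.        ] [479.8052452 552.9449883 100.       ] [497.08457053 511.6369333  100.        ] [775.67527697 578.86886072 100.        ]
[655.01689917 580.67366933 150.        ] [482.97805057 587.80304348 150.        ] [553.41533165 456.82300397 150.        ] [818.91912057 520.89668286 150.        ]
```

View pics/sc3.png

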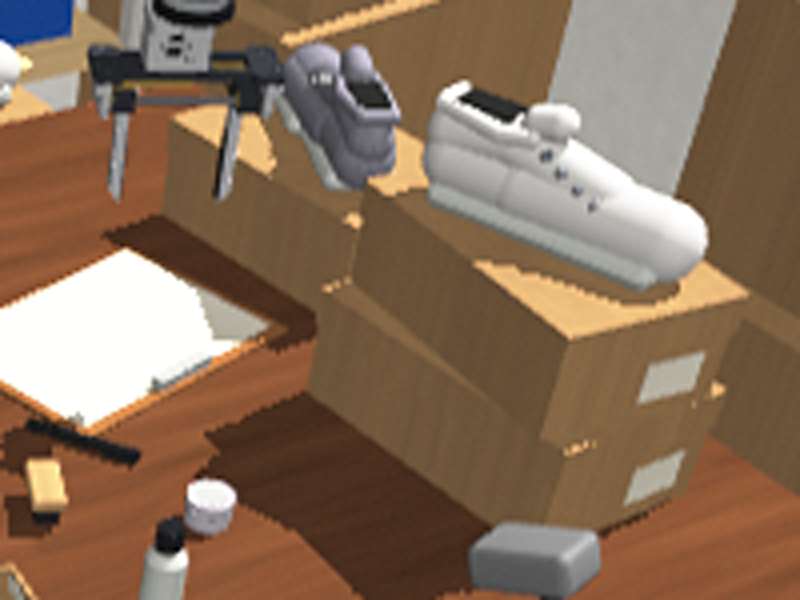

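Request:
send_rows([
  [[0.01, -0.03, -0.03], 0],
  [[0.02, -0.07, -0.06], 0],
  [[0.03, -0.11, -0.09], 0],
  [[0.03, -0.15, -0.09], 0],
  [[0.03, -0.19, -0.09], 0],
  [[0.03, -0.23, -0.09], 0],
  [[0.03, -0.27, -0.09], 0],
  [[0.03, -0.3, -0.09], 0],
])

```text
clock: 8.35
eef_pos: [500.7, 204.8, 199.5]
eef_rot: [-3.141, -0.001, 0.083]
wrist_force: [1.2, 0.2, -0.6]
finger_gap: 58.7
```

Request:
send_rows([
  [[-0.03, -0.04, 0], 0],
  [[-0.06, -0.08, 0], 0],
  [[-0.065, -0.11, 0], 0],
  [[-0.065, -0.13, 0], 0],
  [[-0.065, -0.14, 0.02], 0],
  [[-0.065, -0.14, 0.04], 0],
  [[-0.065, -0.14, 0.04], 0],
  [[-0.065, -0.14, 0.04], 0],
], hand=-0.8)

```text
clock: 9.02
eef_pos: [424.7, 336.7, 158.7]
eef_rot: [3.141, 0.001, 0.083]
wrist_force: [0.1, 0.1, 0.1]
finger_gap: 84.7
```

```bash
python3 - <<'E'
from fit import *
s=snap('w5'); print(s['eef_pos'])
im=cv2.imread('pics/w5.png'); im=cv2.resize(im,None,fx=2,fy=2)
print(w2wp(s,[483,403,30]))
cv2.imwrite('pics/w5a.png',im[0:600,200:1000])
E
```

```text
[424.73096125 336.66139397 158.67764926]
[[208.89945118 136.27301265]]
```

View pics/w5a.png

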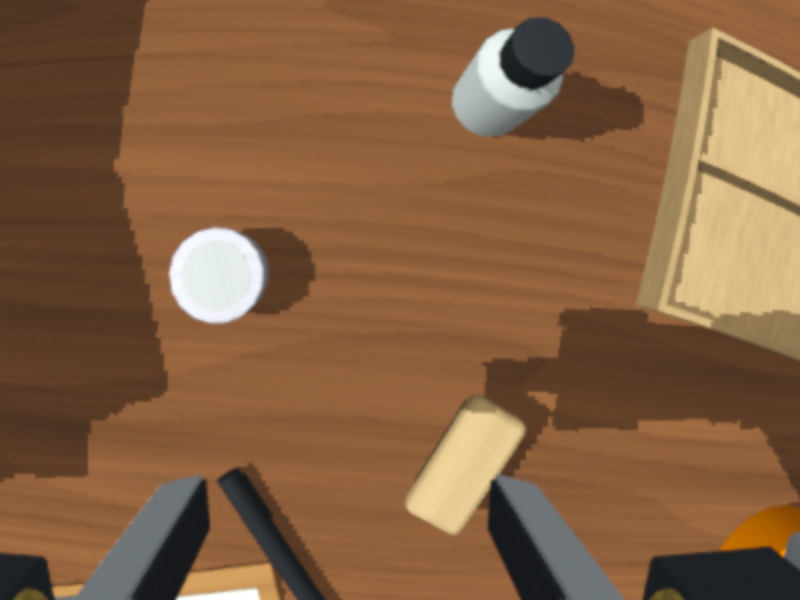

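```bash
python3 - <<'E'
from fit import *
s=pickle.load(open('pics/w5.pkl','rb'))
print(wp2w(s,207.8,137.3,30),wp2w(s,371.3,22.8,104))
T=wp2w(s,207.8,137.3,30); plan(T[0],T[1],5,.083)
E
```

```text
[481.95973721 404.01342714  30.        ] [583.67514906 277.27651053 104.        ]
t 9.0667 pos [425.3 336.7 159.6] rpy [-3.1412e+00 -7.0000e-04  8.2500e-02] F [-0.9  0.4 -0. ] gap 84.4
SHIFT m [0.062, -0.0624, 0.1546] TURN -0.0005 | calls 0.5340357283861142 0.000546156044389387 j1,j6 0.7 2.19
```

Request:
send_rows([
  [[0.03, -0.03, 0], 0],
  [[0.055, -0.055, 0.02], 0],
  [[0.062, -0.062, 0.05], 0],
  [[0.062, -0.062, 0.085], 0],
  [[0.062, -0.062, 0.115], 0],
  [[0.062, -0.062, 0.14], 0],
  [[0.062, -0.062, 0.15], 0],
  [[0.062, -0.062, 0.1545], 0],
])

```text
clock: 9.73
eef_pos: [481.9, 403.4, 3.6]
eef_rot: [3.141, 0.001, 0.082]
wrist_force: [0.4, -0.9, -0.4]
finger_gap: 84.6
```

Request:
send_rows([
  [[0, 0, 0], 0],
  [[0, 0, 0], 0],
  [[0, 0, 0], 0],
  [[0, 0, 0], 0],
  [[0, 0, 0], 0],
  [[0, 0, 0], 0],
  [[0, 0, 0], 0],
  [[0, 0, 0], 0],
], hand=1, force=15)

```text
clock: 10.4
eef_pos: [481.8, 403.9, 4.2]
eef_rot: [-3.141, -0.0, 0.083]
wrist_force: [-1.1, -0.9, 4.8]
finger_gap: 44.4
```

```bash
python3 - <<'E'
from fit import *
s=snap('w6')
print(loc([534,-96,.0804],[78,0])); plan(*loc([534,-96,.0804],[78,0]),100,.08)
E
```

```text
[611.74803353 -89.73555416]
t 10.45 pos [481.8 403.9   4.1] rpy [-3.1414e+00 -4.0000e-04  8.2800e-02] F [-1.  -0.5  4.8] gap 44.8
SHIFT m [0.0887, 0.5027, -0.0959] TURN 0.0028 | calls 1.559658721319316 0.0027849654853336486 j1,j6 -0.15 1.35
```

View pics/w6.png

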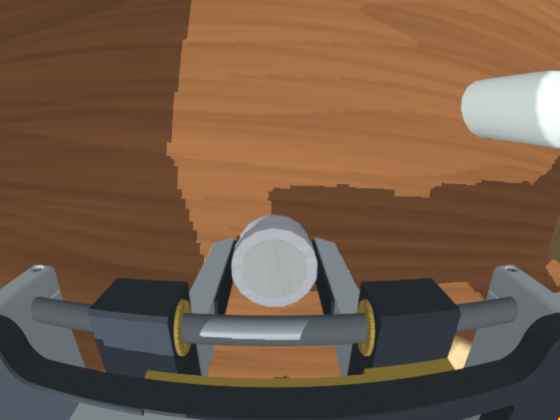

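Request:
send_rows([
  [[0, 0, -0.003], 0],
  [[0, 0, -0.01], 0],
  [[0, 0, -0.02], 0],
  [[0, 0, -0.04], 0],
  [[0, 0, -0.07], 0],
  [[0, 0, -0.1], 0],
  [[0, 0, -0.12], 0],
  [[0, 0, -0.12], 0],
])

```text
clock: 11.12
eef_pos: [483.2, 405.0, 129.7]
eef_rot: [-3.137, -0.007, 0.083]
wrist_force: [1.5, 0.0, -0.2]
finger_gap: 44.5
```

```bash
python3 - <<'E'
from fit import *
s=snap('w7')
plan(*loc([534,-96,.0804],[78,0]),124,.08)
crop('pics/w7.png','pics/w7a.png',180,190,380,340,4)
E
```

```text
t 11.1667 pos [482.5 404.4 126.8] rpy [-3.1391 -0.0041  0.0828] F [ 0.2 -0.5 -0.4] gap 44.8
SHIFT m [0.0879, 0.5032, 0.0028] TURN 0.0028 | calls 1.5339419559310818 0.002839987557102422 j1,j6 -0.15 1.35
```

View pics/w7a.png

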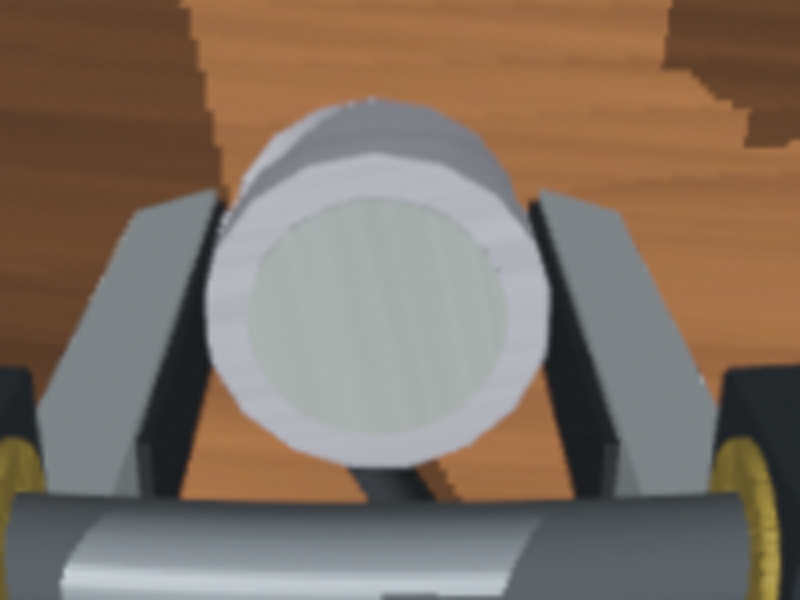

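Request:
send_rows([
  [[0.003, 0.015, 0], 0],
  [[0.009, 0.05, 0], 0],
  [[0.015, 0.088, 0], 0],
  [[0.022, 0.127, 0], 0],
  [[0.029, 0.166, 0], 0],
  [[0.036, 0.205, 0], 0],
  [[0.042, 0.243, 0], 0],
  [[0.049, 0.28, 0], 0],
])

```text
clock: 11.83
eef_pos: [552.9, 125.9, 122.5]
eef_rot: [3.141, 0.002, 0.082]
wrist_force: [0.5, -0.6, -0.7]
finger_gap: 44.1
```

Request:
send_rows([
  [[0.007, 0.038, 0], 0],
  [[0.014, 0.076, 0], 0],
  [[0.021, 0.115, 0], 0],
  [[0.028, 0.152, 0], 0],
  [[0.034, 0.19, 0], 0],
  [[0.039, 0.22, 0], 0],
  [[0.039, 0.223, 0], 0],
  [[0.039, 0.223, 0], 0],
])

```text
clock: 12.5
eef_pos: [610.0, -92.4, 122.1]
eef_rot: [-3.141, 0.003, 0.08]
wrist_force: [-0.1, 0.2, -0.5]
finger_gap: 44.6
```

```bash
python3 - <<'E'
from fit import *
s=snap('w8')
plan(*loc([534,-96,.0804],[78,0]),8,.08)
E
```

```text
t 12.55 pos [610.  -90.8 122.4] rpy [-3.1408e+00  2.2000e-03  8.1400e-02] F [-1.3  0.6 -0.2] gap 44.7
SHIFT m [0.0018, -0.001, 0.1144] TURN 0.0014 | calls 0.3435523449251518 0.0013762810795168862 j1,j6 -0.15 1.35
```

View pics/w8.png

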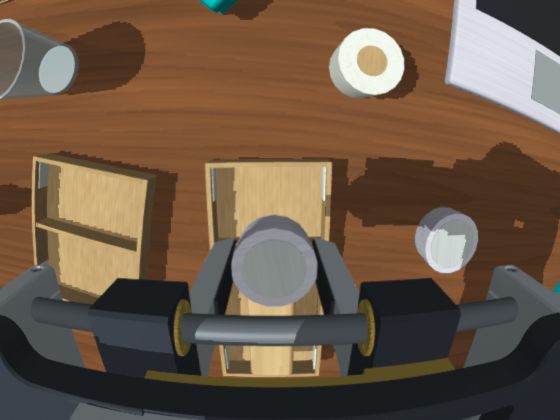

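Request:
send_rows([
  [[0.002, -0.001, 0.02], 0],
  [[0.002, -0.001, 0.05], 0],
  [[0.002, -0.001, 0.075], 0],
  [[0.002, -0.001, 0.093], 0],
  [[0.002, -0.001, 0.105], 0],
  [[0.002, -0.001, 0.112], 0],
  [[0.002, -0.001, 0.1145], 0],
  [[0.002, -0.001, 0.1145], 0],
])

```text
clock: 13.22
eef_pos: [613.0, -88.7, 9.5]
eef_rot: [3.142, -0.0, 0.083]
wrist_force: [0.4, 0.5, 0.0]
finger_gap: 44.5
```

Request:
send_rows([
  [[0, 0, 0], 0],
  [[0, 0, 0], 0],
  [[0, 0, 0], 0],
  [[0, 0, 0], 0],
  [[0, 0, -0.01], 0],
  [[0, 0, -0.03], 0],
  [[0, 0, -0.06], 0],
  [[0, 0, -0.09], 0],
], hand=-0.3)

```text
clock: 13.88
eef_pos: [612.5, -89.0, 100.7]
eef_rot: [-3.141, 0.001, 0.083]
wrist_force: [0.4, -0.2, -0.0]
finger_gap: 61.1
```

```bash
python3 - <<'E'
from fit import *
s=snap('w9')
plan(540,-260,150,.08)
E
```

```text
t 13.9333 pos [615.2 -89.5 107.8] rpy [ 3.1392 -0.0081  0.0828] F [ 0.8 -0.7  5.4] gap 61.3
SHIFT m [-0.089, 0.1637, -0.0422] TURN 0.0028 | calls 0.5738003456817605 0.002821742266215857 j1,j6 -0.45 1.04
```

View pics/w9.png

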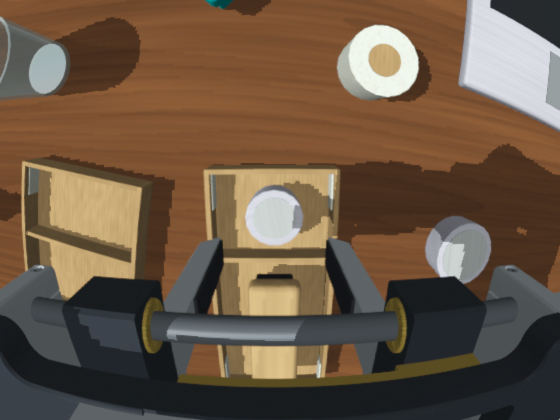

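```bash
python3 - <<'E'
from fit import *
s=pickle.load(open('pics/w9.pkl','rb'))
print(wp2w(s,460,85,0),wp2w(s,460,85,20)); print(p2w('side',216,139,10), p2w('side',265,140,20))
plan(575,-265,140,-.138)
E
```

```text
[ 747.60399587 -255.4119731     0.        ] [ 743.16219131 -243.09979147   20.        ]
[ 910.73800792 -578.83985013   10.        ] [ 712.93943846 -563.27055186   20.        ]
t 13.9333 pos [615.2 -89.5 107.8] rpy [ 3.1392 -0.0081  0.0828] F [ 0.8 -0.7  5.4] gap 61.3
SHIFT m [-0.0546, 0.1716, -0.0322] TURN 0.2208 | calls 0.5492972226946489 0.22082174226621587 j1,j6 -0.43 1.28
```

Laptop is well clear. Move beside the large tin and look again.

Request:
send_rows([
  [[-0.02, 0.02, -0.03], 0.04],
  [[-0.05, 0.06, -0.03], 0.1],
  [[-0.1, 0.1, -0.03], 0.18],
  [[-0.11, 0.13, -0.03], 0.22],
  [[-0.11, 0.155, -0.03], 0.22],
  [[-0.11, 0.165, -0.03], 0.22],
  [[-0.11, 0.165, -0.03], 0.22],
  [[-0.11, 0.165, -0.03], 0.22],
], hand=-1)

```text
clock: 14.6
eef_pos: [517.0, -262.4, 129.5]
eef_rot: [-3.141, -0.0, -0.138]
wrist_force: [-0.2, 1.5, 0.4]
finger_gap: 94.0
```

```bash
python3 - <<'E'
from fit import *
s=snap('wa')
print(s['eef_pos'],w2wp(s,[589.5,-273.8,30]))
crop('pics/wa.png','pics/waa.png',200,120,400,270,4)
E
```

```text
[ 517.04766068 -262.4089902   129.49482379] [[274.76014905 125.16631403]]
```

View pics/waa.png

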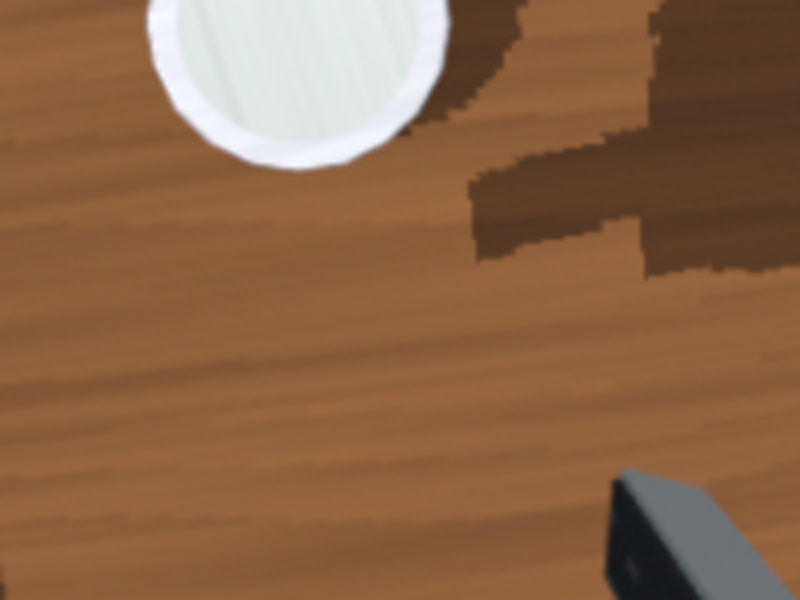

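```bash
python3 - <<'E'
from fit import *
s=pickle.load(open('pics/wa.pkl','rb')); T=wp2w(s,274.7,125.5,30); print(T)
plan(T[0],T[1],5,-.138)
E
```

```text
[ 589.22391878 -273.71002028   30.        ]
t 14.65 pos [ 517.2 -261.6  129.4] rpy [-3.1414e+00 -1.0000e-04 -1.3670e-01] F [ 0.2  0.3 -0.8] gap 94.0
SHIFT m [0.073, 0.0022, 0.1244] TURN 0.0013 | calls 0.43305349729028847 0.0013421664296094926 j1,j6 -0.43 1.27
```

Request:
send_rows([
  [[0.025, 0.002, 0], 0],
  [[0.055, 0.002, 0.015], 0],
  [[0.073, 0.002, 0.04], 0],
  [[0.073, 0.002, 0.07], 0],
  [[0.073, 0.002, 0.095], 0],
  [[0.073, 0.002, 0.115], 0],
  [[0.073, 0.002, 0.122], 0],
  [[0.073, 0.002, 0.124], 0],
])

```text
clock: 15.32
eef_pos: [588.8, -272.8, 4.0]
eef_rot: [-3.141, 0.002, -0.135]
wrist_force: [-0.1, 0.5, 1.7]
finger_gap: 93.7
```

Request:
send_rows([
  [[0, 0, 0], 0],
  [[0, 0, 0], 0],
  [[0, 0, 0], 0],
  [[0, 0, 0], 0],
  [[0, 0, 0], 0],
  [[0, 0, 0], 0],
  [[0, 0, 0], 0],
  [[0, 0, 0], 0],
], hand=1, force=15)

```text
clock: 15.98
eef_pos: [589.2, -274.7, 6.0]
eef_rot: [3.141, -0.001, -0.137]
wrist_force: [-0.9, 2.0, 5.9]
finger_gap: 63.0
```

Request:
send_rows([
  [[0, 0, -0.003], 0],
  [[0, 0, -0.01], 0],
  [[0, 0, -0.025], 0],
  [[0, 0, -0.045], 0],
  [[0, 0, -0.07], 0],
  [[0, 0, -0.09], 0],
  [[0, 0, -0.1], 0],
  [[0, 0, -0.1], 0],
])

```text
clock: 16.65
eef_pos: [589.8, -275.0, 107.9]
eef_rot: [3.14, -0.004, -0.137]
wrist_force: [0.0, 0.2, -0.1]
finger_gap: 62.6
```

```bash
python3 - <<'E'
from fit import *
s=snap('wb')
plan(*loc([558.4,101.2,-.138],[-36.5,0]),104,-.138)
E
```

```text
t 16.7 pos [ 589.1 -274.7  105.8] rpy [ 3.1411e+00 -1.3000e-03 -1.3720e-01] F [ 0.1  0.4 -1.3] gap 62.5
SHIFT m [-0.1184, -0.3682, 0.0018] TURN 0.0008 | calls 1.1612979895740971 0.0007944421846083349 j1,j6 0.2 1.91
```

View pics/wb.png

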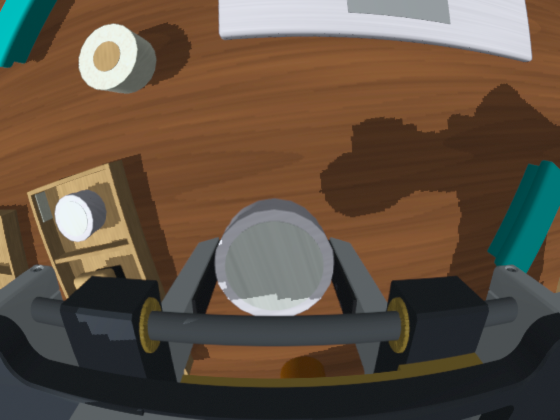

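Held. On to the short carton.

Request:
send_rows([
  [[-0.005, -0.015, -0.01], 0],
  [[-0.016, -0.05, -0.015], 0],
  [[-0.028, -0.088, -0.015], 0],
  [[-0.04, -0.126, -0.015], 0],
  [[-0.053, -0.164, -0.015], 0],
  [[-0.065, -0.202, -0.015], 0],
  [[-0.077, -0.24, -0.015], 0],
  [[-0.09, -0.28, -0.015], 0],
])

```text
clock: 17.37
eef_pos: [536.8, 16.3, 118.6]
eef_rot: [3.141, 0.002, -0.138]
wrist_force: [0.6, 0.6, -0.4]
finger_gap: 62.9
```

```bash
python3 - <<'E'
from fit import *
plan(*loc([558.4,101.2,-.138],[-36.5,0]),104,-.138)
E
```

```text
t 17.3667 pos [536.8  16.3 118.6] rpy [ 3.1413e+00  2.4000e-03 -1.3760e-01] F [ 0.6  0.6 -0.4] gap 62.9
SHIFT m [-0.0267, -0.087, 0.0146] TURN 0.0004 | calls 0.2769077315916671 0.00040905668534663153 j1,j6 0.2 1.91
```

Request:
send_rows([
  [[-0.012, -0.035, 0], 0],
  [[-0.022, -0.065, 0], 0],
  [[-0.028, -0.084, 0.0], 0],
  [[-0.028, -0.088, 0.01], 0],
  [[-0.028, -0.088, 0.025], 0],
  [[-0.028, -0.088, 0.04], 0],
  [[-0.028, -0.088, 0.05], 0],
  [[-0.028, -0.088, 0.05], 0],
])

```text
clock: 18.03
eef_pos: [521.0, 104.9, 67.0]
eef_rot: [3.14, 0.005, -0.138]
wrist_force: [-1.1, 0.1, -0.8]
finger_gap: 62.8
```

```bash
python3 - <<'E'
from fit import *
s=snap('wc'); plan(*loc([558.4,101.2,-.138],[-36.5,0]),9,-.138)
E
```

```text
t 18.0833 pos [521.7 105.   68.5] rpy [ 3.1407e+00  3.0000e-03 -1.3790e-01] F [-0.1  0.5 -0.4] gap 62.3
SHIFT m [0.0004, -0.0012, 0.0595] TURN 0.0001 | calls 0.17886319034100862 8.305126393259865e-05 j1,j6 0.2 1.91
```

View pics/wc.png

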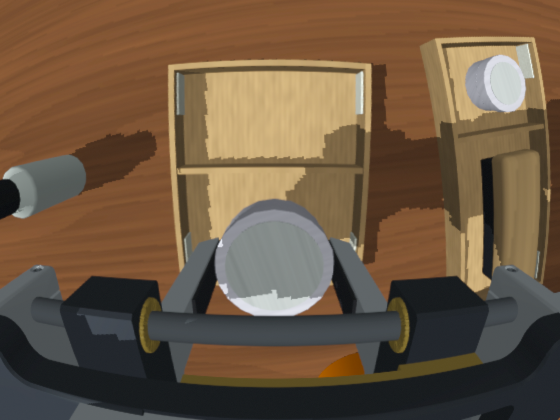

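Request:
send_rows([
  [[0, -0.001, 0.01], 0],
  [[0, -0.001, 0.025], 0],
  [[0, -0.001, 0.04], 0],
  [[0, -0.001, 0.05], 0],
  [[0, -0.001, 0.056], 0],
  [[0, -0.001, 0.0595], 0],
  [[0, -0.001, 0.0595], 0],
  [[0, -0.001, 0.0595], 0],
])

```text
clock: 18.75
eef_pos: [522.9, 106.8, 11.2]
eef_rot: [-3.141, -0.001, -0.137]
wrist_force: [0.7, -0.3, -0.1]
finger_gap: 62.4
```

Request:
send_rows([
  [[0, 0, 0], 0],
  [[0, 0, 0], 0],
  [[0, 0, 0], 0],
  [[0, 0, 0], 0],
  [[0, 0, -0.01], 0],
  [[0, 0, -0.03], 0],
  [[0, 0, -0.065], 0],
  [[0, 0, -0.1], 0],
], hand=-0.7)

```text
clock: 19.42
eef_pos: [521.9, 106.7, 112.1]
eef_rot: [3.141, 0.002, -0.137]
wrist_force: [0.5, -0.2, 0.6]
finger_gap: 79.8
```

```bash
python3 - <<'E'
from fit import *
s=snap('wd'); plan(510,290,190,-.138)
E
```

```text
t 19.4667 pos [525.1 107.1 119.7] rpy [-3.1392 -0.0086 -0.1371] F [1.5 0.  7.5] gap 79.5
SHIFT m [-0.04, -0.1791, -0.0703] TURN 0.0009 | calls 0.5901189610978912 0.0008775251431055731 j1,j6 0.52 2.23
```

View pics/wd.png

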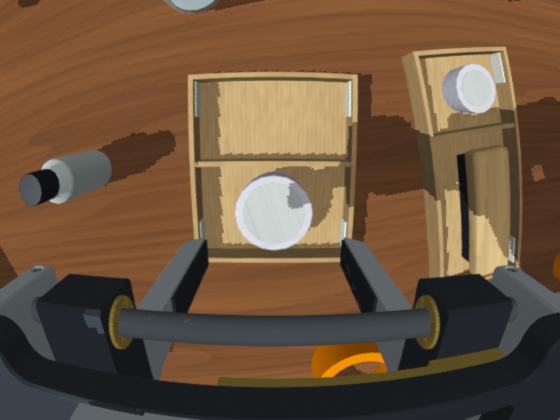

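```bash
python3 - <<'E'
from fit import *
plan(575,205,180,1.433)
E
```

```text
t 19.4667 pos [525.1 107.1 119.7] rpy [-3.1392 -0.0086 -0.1371] F [1.5 0.  7.5] gap 79.5
SHIFT m [0.0361, -0.1038, -0.0603] TURN -1.5701 | calls 0.3763883500996979 1.5701224748568945 j1,j6 0.34 0.48
```

Request:
send_rows([
  [[0.005, -0.01, -0.03], -0.12],
  [[0.01, -0.03, -0.06], -0.24],
  [[0.02, -0.06, -0.06], -0.36],
  [[0.03, -0.08, -0.06], -0.48],
  [[0.036, -0.1, -0.06], -0.6],
  [[0.036, -0.104, -0.06], -0.72],
  [[0.036, -0.104, -0.06], -0.84],
  [[0.036, -0.104, -0.06], -0.96],
], hand=-1)

```text
clock: 20.13
eef_pos: [572.4, 205.4, 171.1]
eef_rot: [3.142, -0.0, 0.829]
wrist_force: [-0.1, 0.1, 0.3]
finger_gap: 93.8
```

Request:
send_rows([
  [[0, 0, 0], -0.12],
  [[0, 0, 0], -0.24],
  [[0, 0, 0], -0.36],
  [[0, 0, 0], -0.48],
  [[0, 0, 0], -0.6],
  [[0, 0, 0], -0.61],
  [[0, 0, 0], -0.61],
  [[0, 0, 0], -0.61],
])

```text
clock: 20.8
eef_pos: [572.4, 204.9, 171.0]
eef_rot: [3.141, -0.0, 1.429]
wrist_force: [0.7, -0.3, -0.3]
finger_gap: 93.9
```

```bash
python3 - <<'E'
from fit import *
s=snap('we'); plan(583.7,277,150,1.433); print(w2wp(s,[583.7,277,104]),w2wp(s,[583.7,277,0]))
crop('pics/we.png','pics/wea.png',200,60,400,260,3)
E
```

```text
t 20.85 pos [572.5 204.9 170.9] rpy [ 3.1414e+00 -1.0000e-04  1.4294e+00] F [-0.3 -0.3  0.2] gap 93.6
SHIFT m [0.073, 0.001, 0.0209] TURN -0.0036 | calls 0.2280938431268733 0.0035633010217319683 j1,j6 0.44 0.58
[[276.01558664 125.76893968]] [[275.31229736 125.57968395]]
```

View pics/wea.png

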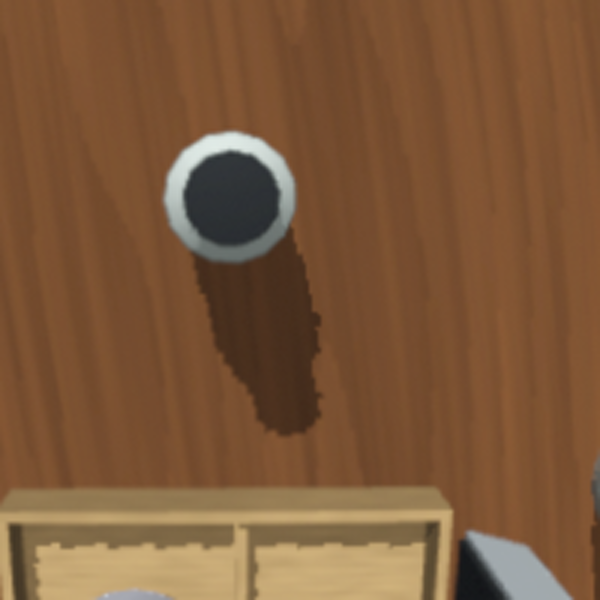

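Request:
send_rows([
  [[0.02, 0.001, 0], 0],
  [[0.05, 0.001, 0], 0],
  [[0.07, 0.0015, 0.01], 0],
  [[0.073, 0.0015, 0.035], 0],
  [[0.073, 0.0015, 0.065], 0],
  [[0.073, 0.0015, 0.095], 0],
  [[0.073, 0.0015, 0.12], 0],
  [[0.073, 0.0015, 0.136], 0],
])

```text
clock: 21.52
eef_pos: [582.9, 276.6, 31.7]
eef_rot: [-3.139, 0.002, 1.43]
wrist_force: [-0.2, -0.2, 0.1]
finger_gap: 93.7
```

```bash
python3 - <<'E'
from fit import *
s=snap('wf'); plan(584,277,35,1.433)
E
```

```text
t 21.5667 pos [581.9 276.1  29.4] rpy [-3.1361  0.0032  1.4304] F [-0.7 -0.1 -2.9] gap 94.0
SHIFT m [0.0012, 0.0019, -0.0056] TURN -0.0026 | calls 0.018167380394575307 0.002632926443508765 j1,j6 0.44 0.58
```

View pics/wf.png

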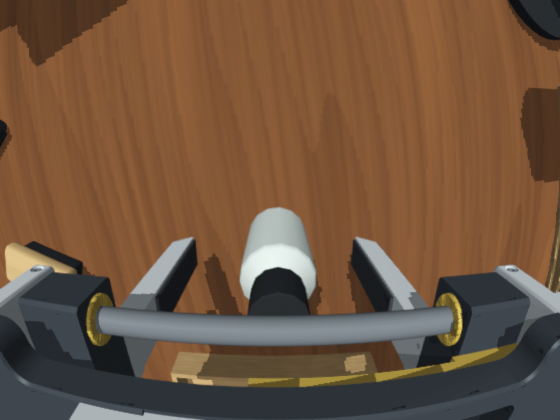

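Request:
send_rows([
  [[0, 0.001, 0], 0],
  [[0, 0.001, 0], 0],
  [[0, 0.001, 0], 0],
  [[0, 0.001, 0], 0],
  [[0, 0.001, 0], 0],
  [[0, 0.001, 0], 0],
  [[0, 0.001, 0], 0],
  [[0, 0.001, 0], 0],
], hand=0.3, force=15)

```text
clock: 22.23
eef_pos: [585.0, 276.8, 34.9]
eef_rot: [3.141, -0.0, 1.433]
wrist_force: [0.2, -0.4, -1.0]
finger_gap: 44.0
```

Request:
send_rows([
  [[0, 0, 0], 0],
  [[0, 0, 0], 0],
  [[0, 0, 0], 0],
  [[0, 0, 0], 0],
  [[0, 0, 0], 0],
  [[0, 0, 0], 0],
  [[0, 0, 0], 0],
  [[0, 0, 0], 0],
], hand=1)

```text
clock: 22.9
eef_pos: [585.0, 276.9, 34.8]
eef_rot: [3.142, -0.0, 1.433]
wrist_force: [-2.1, -0.7, 2.8]
finger_gap: 37.6
```

Request:
send_rows([
  [[0, 0, -0.003], 0],
  [[0, 0, -0.008], 0],
  [[0, 0, -0.016], 0],
  [[0, 0, -0.028], 0],
  [[0, 0, -0.042], 0],
  [[0, 0, -0.052], 0],
  [[0, 0, -0.06], 0],
  [[0, 0, -0.06], 0],
])

```text
clock: 23.57
eef_pos: [585.8, 277.1, 97.1]
eef_rot: [3.139, -0.002, 1.433]
wrist_force: [0.5, 0.5, -1.5]
finger_gap: 37.9
```

```bash
python3 - <<'E'
from fit import *
s=snap('wg'); p=loc([558.4,101.2,-.138],[42.5,33]);print(p); plan(*p,95,1.433)
E
```

```text
[605.03551619 128.03987015]
t 23.6167 pos [585.3 277.   95.8] rpy [ 3.1401e+00 -8.0000e-04  1.4328e+00] F [-0.  -0.6 -1. ] gap 37.3
SHIFT m [-0.1448, 0.04, 0.0008] TURN -0.0002 | calls 0.4511220071525491 0.00015410740476773377 j1,j6 0.21 0.35
```

View pics/wg.png

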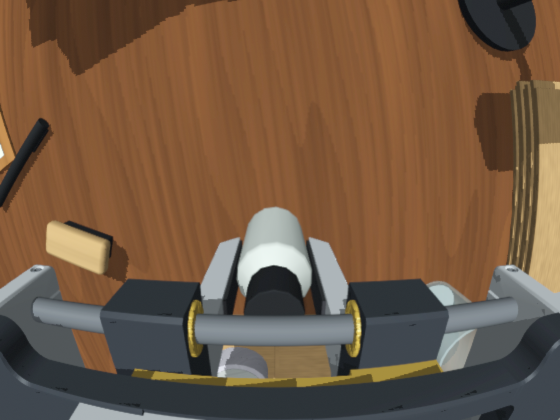

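```bash
python3 - <<'E'
from fit import *
print(p2w('scene',354,222,0),p2w('side',233,268,0))
B=p2w('scene',354,222,0)
for h in (80,100,120): print(h,w2p('scene',[B[0],B[1],h]))
E
```

```text
[744.73823577 151.46522813   0.        ] [7.40045582e+02 1.43969282e+02 1.13686838e-13]
80 [[356.93315315 204.00186395]]
100 [[357.69670439 199.31663328]]
120 [[358.47296531 194.55341473]]
```

Request:
send_rows([
  [[-0.012, 0.003, 0], 0],
  [[-0.034, 0.01, 0], 0],
  [[-0.062, 0.017, 0], 0],
  [[-0.09, 0.025, 0], 0],
  [[-0.115, 0.032, 0], 0],
  [[-0.133, 0.037, 0], 0],
  [[-0.143, 0.04, 0], 0],
  [[-0.145, 0.04, 0], 0],
])

```text
clock: 24.28
eef_pos: [604.6, 125.5, 94.1]
eef_rot: [-3.141, 0.0, 1.431]
wrist_force: [-0.3, 0.6, -0.9]
finger_gap: 37.8
```

```bash
python3 - <<'E'
from fit import *
p=loc([558.4,101.2,-.138],[42.5,33]); plan(*p,39.5,1.433)
im=manip.camera('scene'); cv2.imwrite('pics/s2.png',im[:,:,::-1]);crop('pics/s2.png','pics/s2a.png',225,100,425,250,4)
im=manip.camera('side'); cv2.imwrite('pics/d2.png',im[:,:,::-1]);crop('pics/d2.png','pics/d2a.png',220,130,420,280,4)
E
```

```text
t 24.2833 pos [604.6 125.5  94.1] rpy [-3.1406e+00  5.0000e-04  1.4306e+00] F [-0.3  0.6 -0.9] gap 37.8
SHIFT m [0.0026, 0.0, 0.0546] TURN -0.0024 | calls 0.16409452106133016 0.0023905528448064928 j1,j6 0.21 0.35
```

View pics/s2a.png

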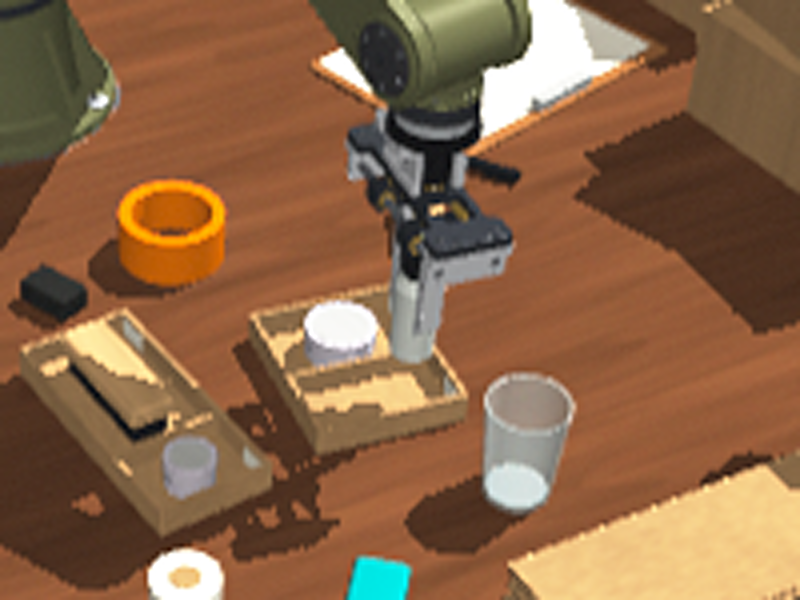

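View pics/d2a.png

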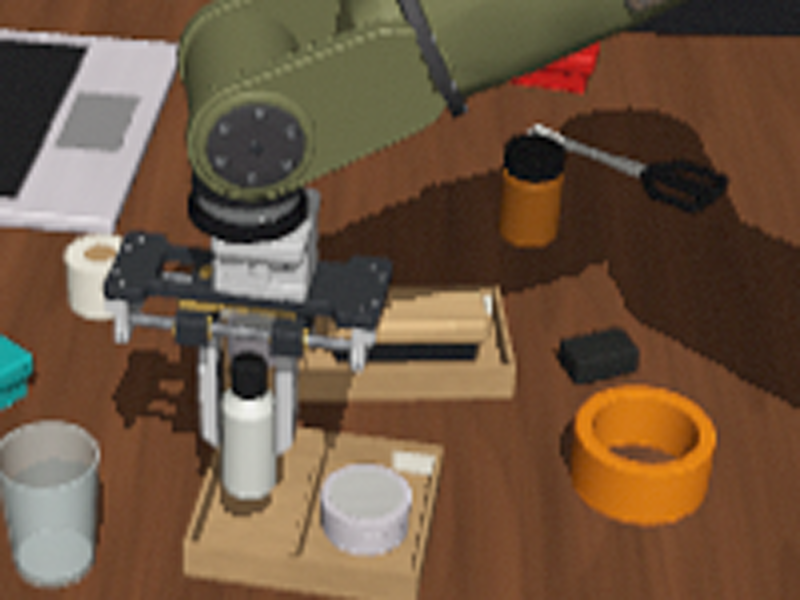

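Request:
send_rows([
  [[0.002, 0, 0.008], 0],
  [[0.0025, 0, 0.02], 0],
  [[0.0025, 0, 0.032], 0],
  [[0.0025, 0, 0.043], 0],
  [[0.0025, 0, 0.05], 0],
  [[0.0025, 0, 0.054], 0],
  [[0.0025, 0, 0.0545], 0],
  [[0.0025, 0, 0.0545], 0],
])

```text
clock: 25.05
eef_pos: [605.1, 130.2, 40.2]
eef_rot: [3.142, -0.0, 1.433]
wrist_force: [0.5, 0.2, -0.8]
finger_gap: 37.4
```

```bash
python3 - <<'E'
from fit import *
p=loc([558.4,101.2,-.138],[42.5,33]); plan(*p,39,1.433)
E
```

```text
t 25.05 pos [605.1 130.2  40.2] rpy [ 3.1415 -0.      1.4328] F [ 0.5  0.2 -0.8] gap 37.4
SHIFT m [-0.0022, 0.0002, 0.0012] TURN -0.0002 | calls 0.007429943225897363 0.00016540527561637042 j1,j6 0.21 0.35
```

Request:
send_rows([
  [[-0.001, 0, 0.0006], 0],
  [[-0.002, 0, 0.001], 0],
  [[-0.002, 0, 0.0014], 0],
  [[-0.002, 0, 0.0014], 0],
  [[-0.002, 0, 0.0014], 0],
  [[-0.002, 0, 0.0014], 0],
  [[-0.002, 0, 0.0014], 0],
  [[-0.002, 0, 0.0014], 0],
])

```text
clock: 25.72
eef_pos: [604.7, 128.2, 38.9]
eef_rot: [3.141, -0.0, 1.433]
wrist_force: [0.3, -0.5, -2.4]
finger_gap: 37.7
```

Request:
send_rows([
  [[0, 0, 0], 0],
  [[0, 0, 0], 0],
  [[0, 0, 0], 0],
  [[0, 0, 0], 0],
  [[0, 0, 0], 0],
  [[0, 0, 0], 0],
  [[0, 0, 0], 0],
  [[0, 0, 0], 0],
], hand=-0.5)

```text
clock: 26.38
eef_pos: [604.8, 128.2, 38.9]
eef_rot: [3.141, -0.0, 1.433]
wrist_force: [-1.2, -0.4, 0.6]
finger_gap: 70.6
```

Request:
send_rows([
  [[0, 0, -0.01], 0],
  [[0, 0, -0.03], 0],
  [[0, 0, -0.055], 0],
  [[0, 0, -0.08], 0],
  [[0, 0, -0.105], 0],
  [[0, 0, -0.125], 0],
  [[0, 0, -0.135], 0],
  [[0, 0, -0.135], 0],
])

```text
clock: 27.05
eef_pos: [605.5, 128.3, 176.6]
eef_rot: [3.138, -0.001, 1.433]
wrist_force: [0.5, 0.8, -0.5]
finger_gap: 70.9
```

```bash
python3 - <<'E'
from fit import *
s=snap('wh')
plan(400,-350,175,1.433)
E
```

```text
t 27.1 pos [604.9 128.2 174.5] rpy [ 3.1402e+00 -4.0000e-04  1.4328e+00] F [-0.  -0.7  0.1] gap 70.4
SHIFT m [-0.5019, -0.1372, -0.0005] TURN -0.0002 | calls 1.5623731127182399 0.00020126424162092427 j1,j6 -0.72 -0.58
```

View pics/wh.png

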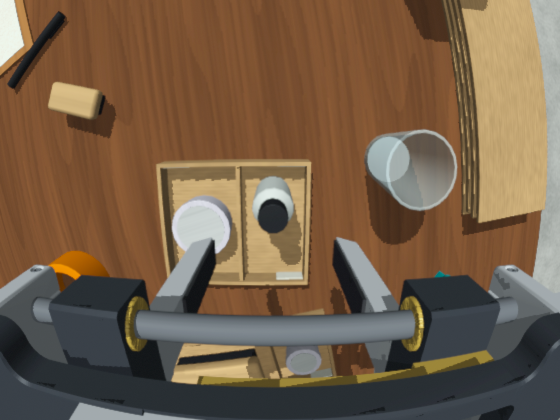

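Request:
send_rows([
  [[-0.015, -0.004, 0], 0],
  [[-0.05, -0.014, 0], 0],
  [[-0.088, -0.025, 0], 0],
  [[-0.126, -0.037, 0], 0],
  [[-0.164, -0.048, 0], 0],
  [[-0.202, -0.06, 0], 0],
  [[-0.24, -0.071, 0], 0],
  [[-0.28, -0.083, 0], 0],
], hand=-1)

```text
clock: 27.77
eef_pos: [482.4, -138.7, 172.3]
eef_rot: [-3.139, -0.001, 1.433]
wrist_force: [0.4, -0.8, 0.1]
finger_gap: 93.7
```

```bash
python3 - <<'E'
from fit import *
plan(381,-348,175,1.433)
E
```

```text
t 27.7667 pos [ 482.4 -138.7  172.3] rpy [-3.1394e+00 -5.0000e-04  1.4332e+00] F [ 0.4 -0.8  0.1] gap 93.7
SHIFT m [-0.2212, -0.0717, -0.0027] TURN 0.0002 | calls 0.6983052535928539 0.0001715481274044972 j1,j6 -0.74 -0.6
```

Request:
send_rows([
  [[-0.035, -0.012, 0], 0],
  [[-0.072, -0.024, 0], 0],
  [[-0.108, -0.036, 0], 0],
  [[-0.145, -0.047, 0], 0],
  [[-0.18, -0.058, 0], 0],
  [[-0.205, -0.066, 0], 0],
  [[-0.216, -0.07, 0], 0],
  [[-0.218, -0.07, 0], 0],
])

```text
clock: 28.43
eef_pos: [383.4, -344.9, 172.4]
eef_rot: [-3.14, -0.001, 1.43]
wrist_force: [1.0, 0.5, 0.1]
finger_gap: 93.9
```

```bash
python3 - <<'E'
from fit import *
s=snap('wi'); print(s['eef_pos'],w2wp(s,[391,-277,84]))
crop('pics/wi.png','pics/wia.png',175,50,375,250,3)
E
```

```text
[ 383.4377834  -344.93845079  172.44216245] [[272.40981858 131.50412155]]
```

View pics/wi.png

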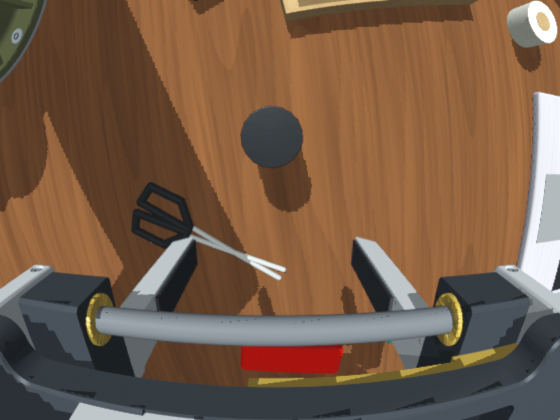

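View pics/wia.png

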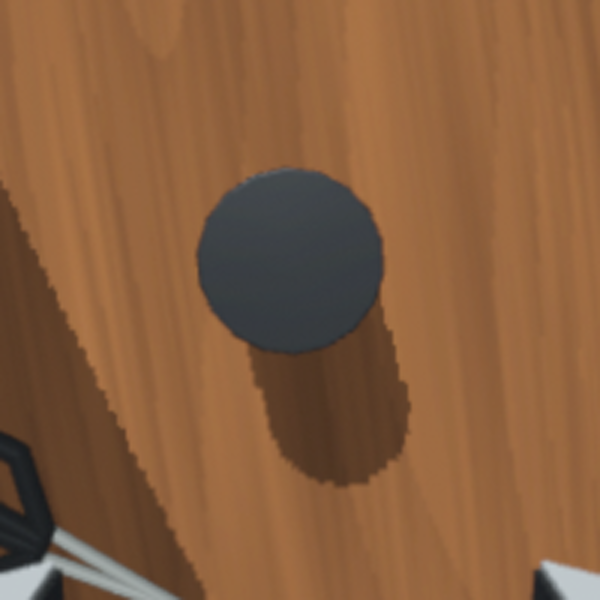

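```bash
python3 - <<'E'
from fit import *
s=pickle.load(open('pics/wi.pkl','rb')); T=wp2w(s,271.8,136.8,84); print(T)
plan(T[0],T[1],35,1.433)
E
```

```text
[ 389.89059498 -281.24689947   84.        ]
t 28.4833 pos [ 384.2 -344.1  172.7] rpy [-3.1402e+00 -1.2000e-03  1.4312e+00] F [ 1.  -0.2  0.4] gap 94.1
SHIFT m [0.063, -0.0031, 0.1377] TURN -0.0018 | calls 0.4549157731113128 0.0017561195658337692 j1,j6 -0.62 -0.49
```

Request:
send_rows([
  [[0.02, -0.001, 0], 0],
  [[0.045, -0.002, 0], 0],
  [[0.06, -0.003, 0], 0],
  [[0.063, -0.003, 0.01], 0],
  [[0.063, -0.003, 0.03], 0],
  [[0.063, -0.003, 0.05], 0],
  [[0.063, -0.003, 0.06], 0],
  [[0.063, -0.003, 0.06], 0],
])

```text
clock: 29.15
eef_pos: [389.8, -280.2, 111.5]
eef_rot: [-3.138, -0.002, 1.433]
wrist_force: [0.9, 0.4, -0.0]
finger_gap: 94.2
```

```bash
python3 - <<'E'
from fit import *
s=snap('wj'); plan(389.9,-281.2,35,1.433); print(w2wp(s,[389.9,-281.2,84]))
crop('pics/wj.png','pics/wja.png',175,190,375,340,4)
E
```

```text
t 29.2 pos [ 390.3 -280.8  113. ] rpy [-3.1399e+00 -1.0000e-03  1.4332e+00] F [ 0.4  0.4 -0.2] gap 94.1
SHIFT m [-0.0005, -0.0003, 0.078] TURN 0.0002 | calls 0.23429727122903912 0.00024519879599838035 j1,j6 -0.62 -0.49
[[275.53107081 237.66685415]]
```

View pics/wja.png

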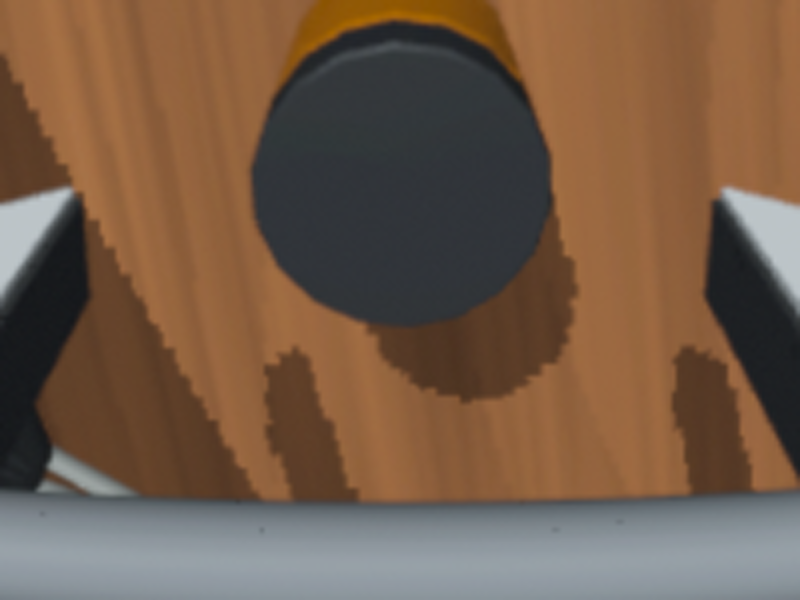

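Request:
send_rows([
  [[0.001, 0, 0.012], 0],
  [[0.001, 0, 0.03], 0],
  [[0.001, 0, 0.05], 0],
  [[0.001, 0, 0.065], 0],
  [[0.001, 0, 0.074], 0],
  [[0.001, 0, 0.078], 0],
  [[0.001, 0, 0.078], 0],
  [[0.001, 0, 0.078], 0],
])

```text
clock: 29.87
eef_pos: [391.0, -280.5, 36.7]
eef_rot: [3.141, 0.001, 1.433]
wrist_force: [0.4, 0.1, -0.0]
finger_gap: 94.1
```

Request:
send_rows([
  [[0, 0, 0], 0],
  [[0, 0, 0], 0],
  [[0, 0, 0], 0],
  [[0, 0, 0], 0],
  [[0, 0, 0], 0],
  [[0, 0, 0], 0],
  [[0, 0, 0], 0],
  [[0, 0, 0], 0],
], hand=1, force=20)

```text
clock: 30.53
eef_pos: [390.5, -280.2, 35.9]
eef_rot: [-3.142, 0.0, 1.433]
wrist_force: [-0.4, 1.3, 1.5]
finger_gap: 51.8
```

Request:
send_rows([
  [[0, 0, -0.003], 0],
  [[0, 0, -0.01], 0],
  [[0, 0, -0.02], 0],
  [[0, 0, -0.035], 0],
  [[0, 0, -0.055], 0],
  [[0, 0, -0.075], 0],
  [[0, 0, -0.085], 0],
  [[0, 0, -0.085], 0],
])

```text
clock: 31.2
eef_pos: [391.4, -280.8, 123.4]
eef_rot: [3.138, 0.002, 1.433]
wrist_force: [0.0, 0.3, -1.8]
finger_gap: 51.7
```

```bash
python3 - <<'E'
from fit import *
s=snap('wk'); p=loc([558.4,101.2,-.138],[42.5,-33]);print(p); plan(*p,120,1.433)
E
```

```text
[595.95639747  62.66732543]
t 31.25 pos [ 390.9 -280.4  121.7] rpy [3.1398e+00 1.1000e-03 1.4328e+00] F [ 0.8 -0.8 -2.1] gap 51.6
SHIFT m [0.368, 0.156, 0.0017] TURN -0.0002 | calls 1.2003054630706338 0.0002171391362495445 j1,j6 0.1 0.24
```

View pics/wk.png

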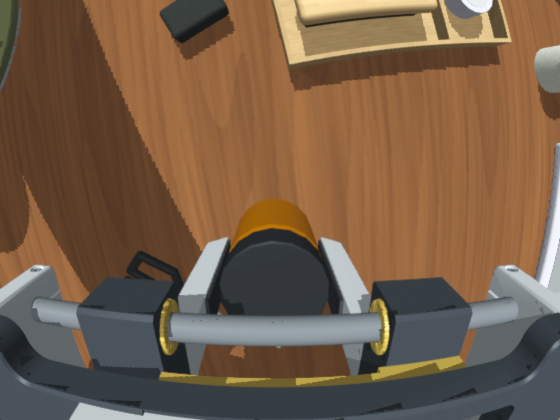

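Request:
send_rows([
  [[0.012, 0.005, 0], 0],
  [[0.04, 0.017, 0], 0],
  [[0.075, 0.032, 0], 0],
  [[0.11, 0.047, 0], 0],
  [[0.145, 0.062, 0], 0],
  [[0.18, 0.076, 0], 0],
  [[0.215, 0.091, 0], 0],
  [[0.25, 0.106, 0], 0],
])

```text
clock: 31.92
eef_pos: [530.0, -45.2, 119.5]
eef_rot: [-3.14, -0.0, 1.433]
wrist_force: [0.7, -1.2, -1.0]
finger_gap: 51.7
```

Request:
send_rows([
  [[0.03, 0.013, 0], 0],
  [[0.06, 0.026, 0], 0],
  [[0.085, 0.036, 0], 0],
  [[0.103, 0.044, 0], 0],
  [[0.113, 0.048, 0], 0],
  [[0.117, 0.05, 0], 0],
  [[0.117, 0.05, 0.01], 0],
  [[0.117, 0.05, 0.01], 0],
])

```text
clock: 32.58
eef_pos: [594.3, 61.0, 108.4]
eef_rot: [-3.139, 0.001, 1.432]
wrist_force: [-0.2, 0.2, -2.6]
finger_gap: 51.7
```

```bash
python3 - <<'E'
from fit import *
s=snap('wl'); p=loc([558.4,101.2,-.138],[42.5,-33]); plan(*p,40,1.433)
im=manip.camera('scene'); cv2.imwrite('pics/s3.png',im[:,:,::-1]);crop('pics/s3.png','pics/s3a.png',225,100,425,250,4)
im=manip.camera('side'); cv2.imwrite('pics/d3.png',im[:,:,::-1]);crop('pics/d3.png','pics/d3a.png',220,130,420,280,4)
E
```

```text
t 32.6333 pos [594.5  60.8 109.2] rpy [-3.1390e+00  7.0000e-04  1.4319e+00] F [ 0.2 -0.1 -0.8] gap 51.9
SHIFT m [0.002, 0.0012, 0.0692] TURN -0.0011 | calls 0.20801190343073495 0.0011426658981732452 j1,j6 0.1 0.24
```

View pics/wl.png

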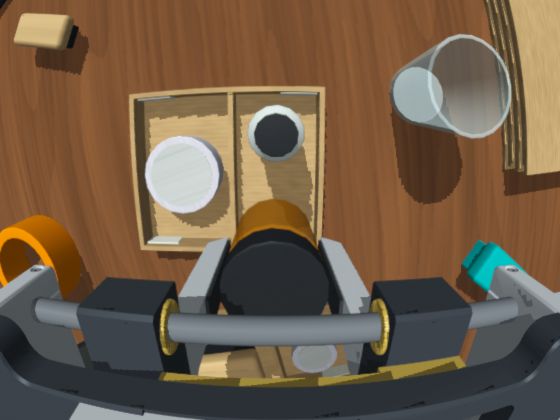

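View pics/d3a.png

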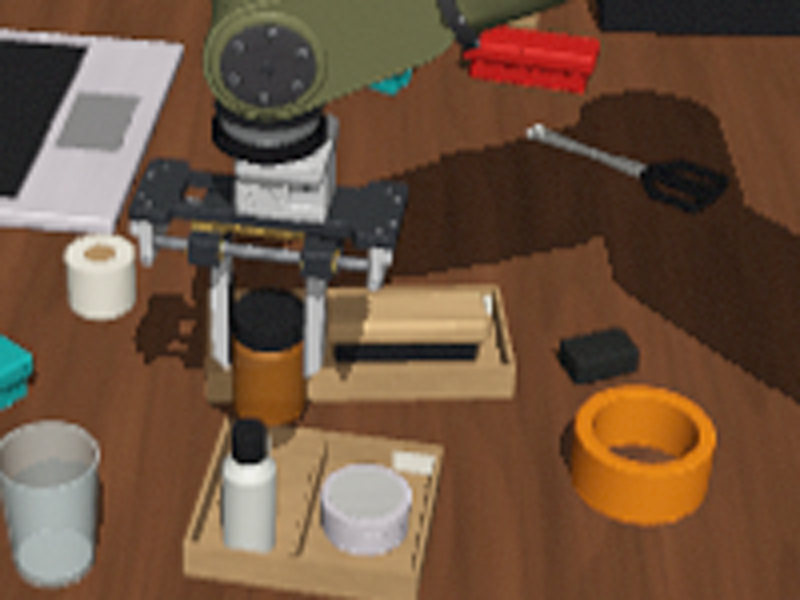

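Request:
send_rows([
  [[0.0015, 0.001, 0.008], 0],
  [[0.0015, 0.001, 0.02], 0],
  [[0.0015, 0.001, 0.034], 0],
  [[0.0015, 0.001, 0.047], 0],
  [[0.0015, 0.001, 0.057], 0],
  [[0.0015, 0.001, 0.064], 0],
  [[0.0015, 0.001, 0.068], 0],
  [[0.0015, 0.001, 0.068], 0],
])

```text
clock: 33.4
eef_pos: [596.4, 63.2, 41.9]
eef_rot: [-3.14, 0.0, 1.433]
wrist_force: [0.2, 0.1, -1.3]
finger_gap: 51.8
```

Request:
send_rows([
  [[0, 0, 0], 0],
  [[0, 0, 0], 0],
  [[0, 0, 0], 0],
  [[0, 0, 0], 0],
  [[0, 0, 0], 0],
  [[0, 0, 0], 0],
  [[0, 0, 0], 0],
  [[0, 0, 0], 0],
])

```text
clock: 34.07
eef_pos: [596.8, 63.3, 42.9]
eef_rot: [3.142, -0.0, 1.433]
wrist_force: [0.1, -0.3, -1.0]
finger_gap: 51.9
```

Still ~3 mm above the floor; lower, then release.

Request:
send_rows([
  [[0, 0, 0.001], 0],
  [[0, 0, 0.002], 0],
  [[0, 0, 0.003], 0],
  [[0, 0, 0.003], 0],
  [[0, 0, 0.003], 0],
  [[0, 0, 0.003], 0],
  [[0, 0, 0.003], 0],
  [[0, 0, 0.003], 0],
])

```text
clock: 34.73
eef_pos: [596.8, 63.3, 39.9]
eef_rot: [3.141, -0.0, 1.433]
wrist_force: [-1.2, 0.5, 2.5]
finger_gap: 51.7
```

Request:
send_rows([
  [[0, 0, 0], 0],
  [[0, 0, 0], 0],
  [[0, 0, 0], 0],
  [[0, 0, 0], 0],
  [[0, 0, 0], 0],
  [[0, 0, 0], 0],
  [[0, 0, 0], 0],
  [[0, 0, 0], 0],
], hand=-0.7)

```text
clock: 35.4
eef_pos: [596.7, 63.3, 39.8]
eef_rot: [-3.142, -0.0, 1.433]
wrist_force: [0.2, 1.1, 0.2]
finger_gap: 79.9
```

Request:
send_rows([
  [[0, 0, -0.01], 0],
  [[0, 0, -0.03], 0],
  [[0, 0, -0.055], 0],
  [[0, 0, -0.08], 0],
  [[0, 0, -0.105], 0],
  [[0, 0, -0.13], 0],
  [[0, 0, -0.15], 0],
  [[0, 0, -0.16], 0],
])

```text
clock: 36.07
eef_pos: [597.4, 63.3, 203.5]
eef_rot: [3.137, -0.001, 1.433]
wrist_force: [-0.5, 0.3, -0.4]
finger_gap: 79.8
```

Request:
send_rows([
  [[-0.02, -0.03, -0.02], 0],
  [[-0.05, -0.06, -0.03], 0],
  [[-0.08, -0.09, -0.03], 0],
  [[-0.11, -0.12, -0.03], 0],
  [[-0.12, -0.14, -0.03], 0],
  [[-0.12, -0.15, -0.03], 0],
  [[-0.12, -0.15, -0.03], 0],
  [[-0.12, -0.15, -0.03], 0],
])

```text
clock: 36.73
eef_pos: [432.2, -34.7, 230.2]
eef_rot: [3.141, -0.0, 1.433]
wrist_force: [0.6, -0.7, 1.0]
finger_gap: 79.7
```

```bash
python3 - <<'E'
from fit import *
s=snap('wm'); print(s['eef_pos'])
im=manip.camera('scene'); cv2.imwrite('pics/s4.png',im[:,:,::-1]);crop('pics/s4.png','pics/s4a.png',215,130,375,250,5)
im=manip.camera('side'); cv2.imwrite('pics/d4.png',im[:,:,::-1]);crop('pics/d4.png','pics/d4a.png',220,160,380,280,5)
E
```

```text
[432.1681428  -34.69461795 230.17483035]
```

View pics/wm.png

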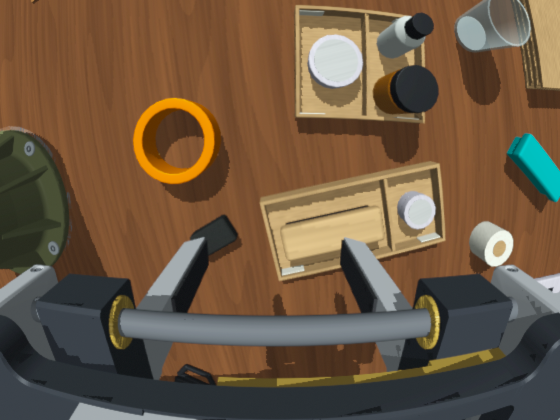

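View pics/s4a.png

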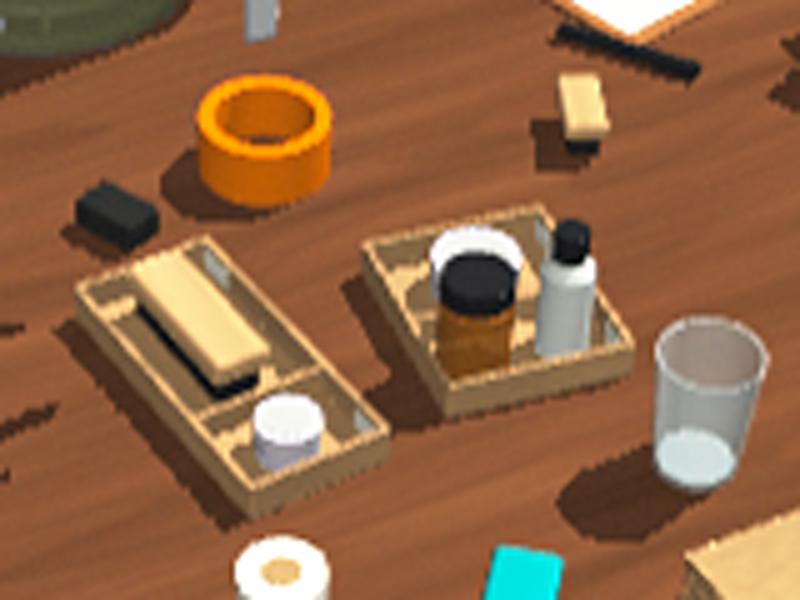

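View pics/d4a.png

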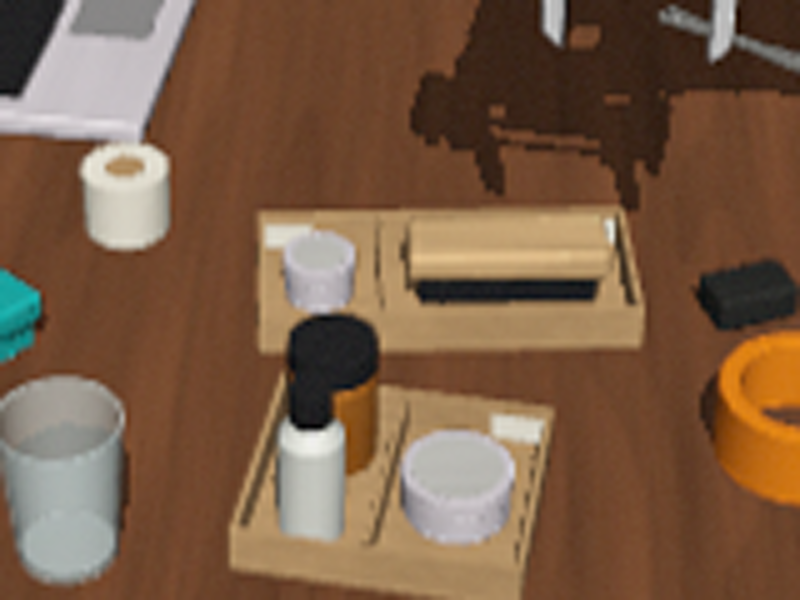

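```bash
python3 - <<'E'
from fit import *
s=pickle.load(open('pics/wm.pkl','rb')); im=cv2.resize(cv2.imread('pics/wm.png'),None,fx=4,fy=4)
p=loc([534,-96,.0804],[-38,0])
for a,b,z,c in [((*p,.08),(126,44),46,(0,255,0)),((534,-96,.0804),(236,108),28,(255,0,0)),((558.4,101.2,-.138),(162,138),28,(255,0,0))]:
    cv2.polylines(im,[np.int32(w2wp(s,rect(a,*b,z))*4+2)],True,c,1)
for q,d,z in [(loc([534,-96,.0804],[78,0]),46,34),(loc([558.4,101.2,-.138],[-36.5,0]),64,34),(loc([558.4,101.2,-.138],[42.5,33]),25,108),(loc([558.4,101.2,-.138],[42.5,-33]),52,88)]:
    t=np.linspace(0,2*np.pi,40); P=np.c_[q[0]+d/2*np.cos(t),q[1]+d/2*np.sin(t),np.full(40,z)]
    cv2.polylines(im,[np.int32(w2wp(s,P)*4+2)],True,(0,255,0),1)
cv2.imwrite('pics/ovm.png',cv2.resize(im[0:1140,1000:1820],None,fx=.7/1.33,fy=.7/1.33,interpolation=cv2.INTER_AREA))
E
```

```text
(no output)
```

View pics/ovm.png

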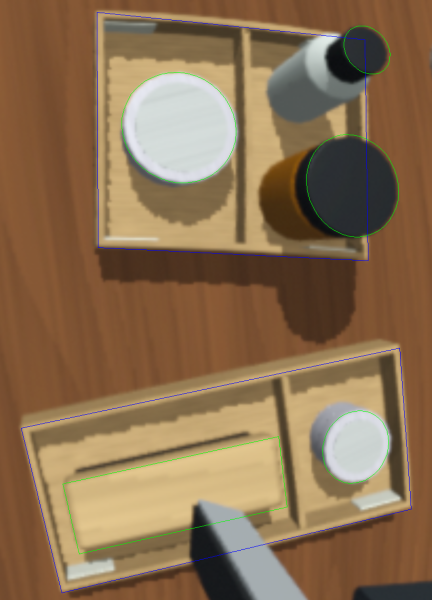

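```bash
python3 - <<'E'
from cell import manip
print(manip.sign_off()); print(manip.read_state()['clock'])
E
```

```text
the job is handed in; nothing more can be done
None
the job is handed in; nothing more can be done
```

Both kits are made up and the job is handed in, at about 37 s of the 118 s allowed. I worked in the order you gave: long brush, small tin, large tin, bottle, jar.

- **Long carton:** the long brush is bristles down in the long compartment, and the small tin is flat in the short one.
- **Short carton:** the large tin is flat in the wider compartment. The bottle and the jar stand side by side in the narrower one, and neither was tipped on the way.
- **Left alone:** the small brush and the red and turquoise look-alikes were not touched.

In the last scene, side and wrist pictures, all five items were inside their compartments. Drawn over the wrist view, the outlines expected for items resting on the carton floor matched to about 1–2 mm, with the brush perhaps 1 mm off.

When the tins were gripped the fingers closed to about 1.5 mm less than the tin diameters, with 5–6 N on the wrist. Both tins lifted and set down flat. Apart from a few readings up to 7.5 N, wrist forces stayed within a few newtons. No check failed.

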